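Assemble two hallway wall units in layers

ROBOT

A 6-joint arm with a two-finger parallel gripper is mounted at the origin on the work surface. World frame = base frame: x ahead of the robot, y to its left, z up, the work surface at z = 0. Lengths are in mm, angles in rad, forces in N, time in s.
With the tool pointing down it reaches from about 350 to 850 mm from the base axis. Payload 8.1 kg.
Tool frame: the origin (TCP) lies midway between the tips of the shut fingers; the grasp point (between the pads) lies 19 mm behind it; z points along the fingers, y is the direction in which the jaws open and shut (so a half turn about z gives the same grasp; the last joint's range is limited). The gripper opens to 93 mm and grips with 3 to 60 N. Pads are 15 mm wide; open, the fingers measure 128 mm over their backs; the gripper's body (75 mm by 188 mm) begins 65 mm behind the grasp point.
Start: joints at [1.237, 0.13, 1.488, -0, 1.523, -0.085], TCP at [147.722, 581.535, 188.935] pointing down, gripper open.
Joint ranges: [-2.96, 2.96], [-0.89, 2.26], [0.02, 2.5], [-1.34, 4.48], [0, 2.73], [-2.66, 2.66]. Speed limits (rad/s): [2.39, 2.39, 2.79, 3.14, 3.14, 3.14].

INTERFACE

Orientations are given as a unit quaternion [x, y, z, w].
In Python, from bench import bot gives the robot as it stands.
- The arm moves only by the tool play_rows, never from a script. Its argument "steps" is a list of rows, each a list of 7 numbers: the shift along the world's x, y, z in mm, then the turn, a rotation vector about the world's x, y, z in rad, then the opening, from 0 (shut) to 1 (fully open). A call has 1 to 12 rows; each row shifts and turns the commanded pose from where the row before left it; what a row does not reach is not made up. A row lasts 1/10 s, in which the tool goes at most 50 mm and 8.59 degrees, less where a joint would pass 70% of its speed; a pose out of reach is approached as far as the arm can. A call with a gripper value outside its range is refused whole. The fingers move at their own pace and stop on an object; the grip force is fixed at half the most. Time passes only in rows, so rows that do not move let the fingers close. It gives the time, the measured TCP pose, the force and the opening at its end, in the units of the state.
- bot.get_state(): the state, without advancing time (a new reading comes with each control period).
- bot.snapshot(name): name is "scene" or "top" or "wrist"; returns a dict with "color" (420x560x3 uint8, red, green, blue), "camera_matrix" (3x3 intrinsics, pixels), "pose" (4x4, takes a point from camera to world coordinates); the wrist camera has in their place "mount" (4x4, takes a point from camera to tool coordinates, whose origin is the TCP and whose axes are the flange's). Camera axes: x right, y up, looking along -z (the intrinsics and any distortion apply to the point x, -y, -z); pixel columns grow to the right and rows downward; lengths in mm; the calibration is good to about 2 mm. A picture is of the moment at which its call begins: read the wrist's pose just before it. There is no depth.
- bot.close_job(): hands the job in, once; it reports no verdict.
The state is a dict: "time": time; "joint_positions": joint angles; "qvel": joint speeds; "joint_efforts": joint torques, N m; "tcp_pos": TCP position; "eef_rot": TCP orientation; "ft_force": force on the tool from outside, world axes, zero at the start; "moment": the same for the moment, N m; "gripper_width": opening from 0.0 (shut) to 1.0 (fully open).
Only numpy, scipy, OpenCV 4.12 (cv2) and the standard library are available. Lean on these libraries where they do the work, as an engineer would, in place of code of your own. Each camera call takes 0.05 s, during which the arm holds its last target.

TASK

Put the two wall units together on the hall table. Finish the grey one first: into the grey back plate lay the yellow battery pack, on that the green circuit module, and then over both the deep white cover with the black stripe; after that, into the blue back plate lay the red power supply and put the shallow cover with the four slots over it. Every part lies flat, centred and lengthwise along its back plate (either way round), set down gently rather than dropped; leave the dish, the screwdriver and the tablet where they are.

Things in the scene. Friction and masses are not known exactly. Their poses are not given: they have to be found in the camera images.
- grey_base: Grey back plate of a wall unit, a shallow tray stuck to the table by a black non-slip pad (122 x 74 x 2 mm); it does not move. Outside 110 x 62 mm, inside 104 x 56 mm; the tray's floor is 6 mm and its rim (3 mm thick) 12 mm above the table. Origin: centre of the underside, on the table; x lengthwise, y across, z up.
- blue_base: Blue back plate of a wall unit, a shallow tray stuck to the table by a black non-slip pad (122 x 74 x 2 mm); it does not move. Outside 110 x 62 mm, inside 104 x 56 mm; the tray's floor is 6 mm and its rim (3 mm thick) 12 mm above the table. Origin: centre of the underside, on the table; x lengthwise, y across, z up.
- battery: Yellow battery pack with two dark stripes along its top: a solid block 94 x 46 x 24 mm, about 160 g, loose, flat on the table. Origin: centre of the underside; x lengthwise, y across, z up. It drops into the grey tray with 5 mm of play all round; hold it across its 46 mm width, fingertips at least 8 mm above its underside, so that they clear the tray's rim.
- circuit: Green circuit module with a black chip and small brass parts on top: a solid block 90 x 44 x 18 mm, about 80 g, loose, flat on the table. Origin: centre of the underside; x lengthwise, y across, z up. It rests on the flat top of the battery pack, 30 mm above the table.
- supply: Red power supply with a row of five brass terminals across one end of its top: a solid block 94 x 46 x 24 mm, about 150 g, loose, flat on the table. Origin: centre of the underside; x lengthwise, y across, z up. It fits the blue tray as the battery pack fits the grey one.
- striped_cover: Deep white cover with one black stripe across the top near one end: a box lying open side down. Outside 110 x 62 x 38 mm, inside 104 x 56 mm and 34 mm deep, about 90 g, loose. Origin: centre of the open underside, level with its lower edge; x lengthwise, y across, z up. In place its ceiling rests on the circuit module, its lower edge 14 mm above the table.
- slotted_cover: Shallow white cover with four short black slots in the middle of its top: a box lying open side down. Outside 110 x 62 x 20 mm, inside 104 x 56 mm and 16 mm deep, about 90 g, loose. Origin: centre of the open underside, level with its lower edge; x lengthwise, y across, z up. In place its ceiling rests on the power supply and its lower edge is 14 mm above the table.
- dish: Bystander: small white dish of brass screws, 68 mm across, 20 mm high. Origin: centre of the underside. Leave it alone.
- screwdriver: Bystander: black-handled screwdriver, 140 mm long, lying along its x axis. Origin near its middle, on the table. Leave it alone.
- tablet: Bystander: black tablet with a lit blue screen leaning in a dock, about 210 mm wide and 155 mm high, to the robot's left of the work. Origin: centre of the dock's underside. Leave it alone.
Things that resemble listed ones, but are neither listed nor needed, are in the scene too. Of the things that look like the battery, take the one that is farthest from the robot's base at the start.

How it is judged:
By the outcome, as a careful person would: the job done as asked, in the order asked, and still so for the second after the job is handed in, with the robot touching nothing.
It also fails if it takes over 136 s, if anything falls off the work surface, if the arm or the gripper's body presses on something with over 40 N, if the wrist force passes 120 N, or if a joint passes its speed limit or range.

## Working session

There is one attempt and no reset: what is moved stays moved. The work goes in short steps, Python scripts to look and compute and a tool call to move; the robot and the scene stay as the last step left them, time stands still between calls to the robot, and variables do not carry over. Pictures are saved under pics/ and viewed, and the job is handed in when it is done.

Besides the shell and the picture viewer there is one more tool, called after "Request:" as name(argument=value, ...), one argument or row to a line, values as JSON. play_rows: Moves the arm, as the interface text tells. Its arguments: {"type":"object","properties":{"steps":{"type":"array","items":{"type":"array","items":{"type":"number"}}}},"required":["steps"]}

```bash
mkdir -p pics; ls; cat > h.py <<'E'
import numpy as np, cv2
from bench import bot
def snap(n,f):
    s=bot.snapshot(n); cv2.imwrite('pics/'+f+'.png',s['color'][:,:,::-1]); np.savez('pics/'+f+'.npz',**{k:v for k,v in s.items() if not isinstance(v,str)}); return s
E
python3 - <<'E'
from h import *
for n in('scene','top','wrist'):
    s=snap(n,n+'0'); print(n,s.keys()); 
    for k in s:
        if k!='color':print(k,np.round(s[k],3).tolist())
print(bot.get_state())
E
```

```text
pics
scene dict_keys(['color', 'camera_matrix', 'pose'])
camera_matrix [[384.316, 0.0, 285.777], [0.0, 384.316, 207.652], [0.0, 0.0, 1.0]]
pose [[0.715, -0.476, 0.511, 1044.528], [0.699, 0.481, -0.53, -438.909], [0.006, 0.736, 0.677, 772.483], [0.0, 0.0, 0.0, 1.0]]
top dict_keys(['color', 'camera_matrix', 'pose'])
camera_matrix [[385.836, 0.0, 280.503], [0.0, 385.836, 211.828], [0.0, 0.0, 1.0]]
pose [[0.006, 0.994, -0.107, 396.165], [-1.0, 0.008, 0.011, 110.477], [0.012, 0.107, 0.994, 1059.21], [0.0, 0.0, 0.0, 1.0]]
wrist dict_keys(['color', 'camera_matrix', 'mount'])
camera_matrix [[346.868, 0.0, 279.597], [0.0, 346.868, 206.003], [0.0, 0.0, 1.0]]
mount [[-0.001, 0.953, 0.303, 85.17], [1.0, 0.001, 0.001, -0.226], [0.001, 0.303, -0.953, -195.834], [0.0, 0.0, 0.0, 1.0]]
{'time': 0.15, 'joint_positions': array([ 1.23660092e+00,  1.31006897e-01,  1.48903060e+00, -3.05346444e-05,
        1.52301739e+00, -8.53798842e-02]), 'qvel': array([-7.95003691e-06, -9.99981670e-04, -4.03344149e-03,  8.35308619e-04,
       -9.82247297e-04, -3.12228942e-04]), 'joint_efforts': array([ 4.93333882e-04, -5.60474360e+01, -4.92334092e+01,  7.68544874e-02,
        3.05494526e-02, -5.45700232e-05]), 'tcp_pos': array([147.57028533, 581.06136641, 188.11617976]), 'eef_rot': array([ 1.24086325e-01,  9.92271157e-01, -7.18260227e-04, -1.37341096e-04]), 'ft_force': array([-0.09750475, -0.19277646,  0.6705648 ]), 'moment': array([ 0.01310019, -0.02932673, -0.02879821]), 'gripper_width': 1.0027187782754097}
```

View pics/scene0.png

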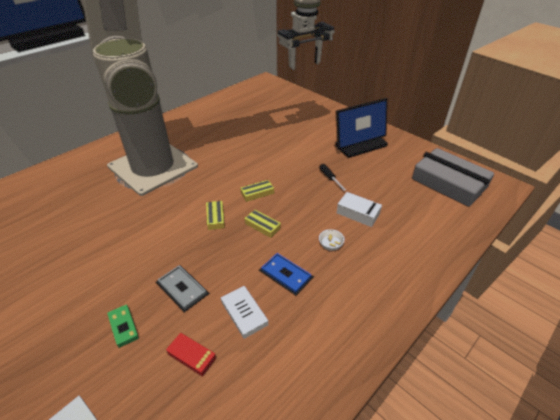

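View pics/top0.png

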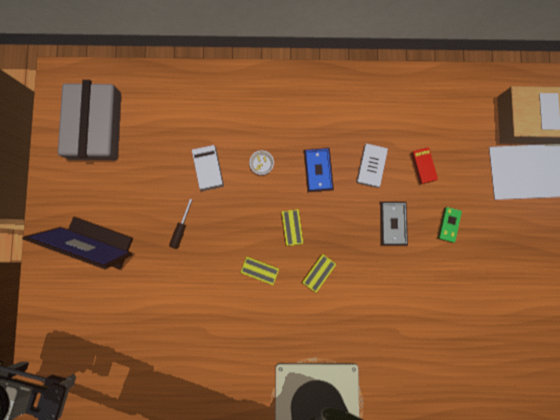

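View pics/wrist0.png

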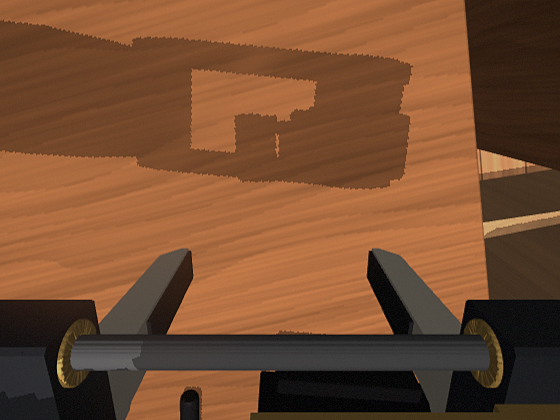

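Scene: three yellow battery-lookalikes in the top view at (292,227), (260,270) and (320,273). The robot base is at the bottom, about (317,395), so (292,227) is the farthest and should be the one. I'll confirm that by measuring. The striped cover is at (207,168), slotted cover (372,165), red supply (425,165), green circuit (451,225), grey base (394,223) and blue base (318,170).

```bash
cat >> h.py <<'E'
def ray(K,P,uv):
    uv=np.atleast_2d(np.float64(uv)); n=np.c_[(uv-K[[0,1],2][[0,1]]*0-np.array([K[0,2],K[1,2]]))/K[0,0],np.ones(len(uv))]
    d=n*[1,-1,-1]; return P[:3,3], d@P[:3,:3].T
def onplane(K,P,uv,z):
    o,d=ray(K,P,uv); return o+d*((z-o[2])/d[:,2])[:,None]
def masks(bgr):
    h=cv2.cvtColor(bgr,cv2.COLOR_BGR2HSV);H,S,V=[h[:,:,i].astype(int) for i in range(3)]
    return dict(yellow=(H>24)&(H<36)&(S>120)&(V>90),green=(H>45)&(H<75)&(S>120)&(V>60),red=((H<4)|(H>174))&(S>200)&(V>90),
      blue=(H>105)&(H<128)&(S>120)&(V>90),white=(S<50)&(V>140),grey=(S<50)&(V>80)&(V<=150))
def rects(m,K,P,z,amin,close=5):
    m=cv2.morphologyEx(m.astype(np.uint8)*255,cv2.MORPH_CLOSE,np.ones((close,close)))
    out=[]
    for c in cv2.findContours(m,cv2.RETR_EXTERNAL,cv2.CHAIN_APPROX_NONE)[0]:
        if cv2.contourArea(c)<amin: continue
        w=onplane(K,P,c[:,0,:],z)[:,:2].astype(np.float32)
        (cx,cy),(a,b),t=cv2.minAreaRect(w)
        if a<b:a,b,t=b,a,t+90
        t=(t+90)%180-90
        out.append((cv2.moments(c)['m10']/cv2.moments(c)['m00'],cv2.moments(c)['m01']/cv2.moments(c)['m00'],cx,cy,a,b,t))
    return out
E
python3 - <<'E'
from h import *
s=np.load('pics/top0.npz');b=s['color'][:,:,::-1].copy();K,P=s['camera_matrix'],s['pose']
M=masks(b)
for n,z in dict(yellow=24,green=18,red=24,blue=12,white=30,grey=12).items():
    for r in rects(M[n],K,P,z,150):
        print(n,'px %.0f %.0f | xy %.1f %.1f | %.0fx%.0f yaw %.1f'%r,'dist %.0f'%np.hypot(r[2],r[3]))
cv2.imwrite('pics/crop1.png',cv2.resize(b[120:310,170:480],None,fx=2.5,fy=2.5,interpolation=cv2.INTER_CUBIC))
E
```

```text
yellow px 259 270 | xy 350.9 154.0 | 93x46 yaw 69.8 dist 383
yellow px 319 273 | xy 345.2 -3.6 | 94x47 yaw -35.8 dist 345
yellow px 292 227 | xy 466.2 68.4 | 94x46 yaw 8.2 dist 471
green px 450 224 | xy 477.7 -361.6 | 89x45 yaw -14.6 dist 599
red px 426 168 | xy 631.5 -297.9 | 73x44 yaw 13.8 dist 698
blue px 318 169 | xy 629.1 -5.2 | 111x64 yaw 4.9 dist 629
white px 327 380 | xy 50.1 3.0 | 211x125 yaw 89.2 dist 50
white px 393 224 | xy 478.0 -204.3 | 101x51 yaw -1.3 dist 520
white px 261 162 | xy 641.5 151.8 | 64x63 yaw 0.6 dist 659
white px 526 171 | xy 624.2 -573.8 | 195x147 yaw -87.2 dist 848
white px 206 166 | xy 629.4 300.6 | 110x62 yaw 12.8 dist 698
white px 372 165 | xy 638.9 -150.8 | 109x61 yaw -12.8 dist 656
white px 550 111 | xy 795.7 -648.1 | 108x53 yaw -3.8 dist 1026
grey px 10 399 | xy 14.3 791.2 | 89x27 yaw 1.4 dist 791
grey px 394 223 | xy 481.8 -212.6 | 113x63 yaw -1.3 dist 527
grey px 100 120 | xy 764.4 603.5 | 204x65 yaw -0.0 dist 974
grey px 70 119 | xy 763.9 687.6 | 204x54 yaw 0.1 dist 1028
grey px 289 18 | xy 1066.7 97.7 | 1622x121 yaw -89.2 dist 1071
```

View pics/crop1.png

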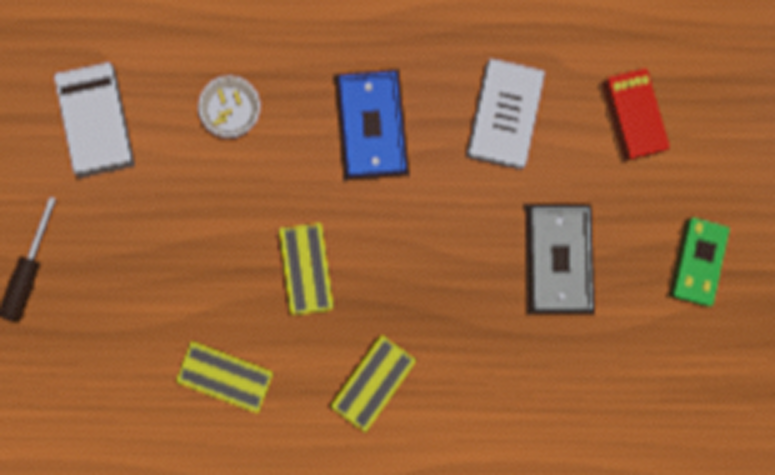

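The yellow one at px (292,227) is 471 mm from the base; the other two are 383 and 345 mm. The crop shows it has the two dark stripes, so it's the battery. I'll fly over it now and refine with the wrist camera.

Request:
play_rows(
  steps=[
    [10,-48,0,0,0,0.03,1],
    [10,-48,0,0,0,0.03,1],
    [10,-48,0,0,0,0.03,1],
    [12,-48,0,0,0,0.03,1],
    [33,-37,-5,0,0,0.03,1],
    [33,-37,-5,0,0,0.03,1],
    [33,-37,-5,0,0,0.03,1],
    [33,-37,-5,0,0,0.03,1],
    [33,-37,-5,0,0,0.04,1],
    [33,-37,-5,0,0,0.04,1],
    [33,-37,-5,0,0,0.04,1],
    [33,-37,-5,0,0,0.04,1],
  ],
)

```text
time: 1.35
tcp_pos: [454.7, 91.6, 148.7]
eef_rot: [-0.076, 0.997, 0.0, 0.0]
ft_force: [0.3, 0.8, 0.6]
gripper_width: 1.002
```

Request:
play_rows(
  steps=[
    [12,-25,-5,0,0,0,1],
    [0,0,0,0,0,0,1],
    [0,0,0,0,0,0,1],
  ],
)

```text
time: 1.65
tcp_pos: [465.3, 68.2, 143.4]
eef_rot: [-0.075, 0.997, 0.0, -0.001]
ft_force: [1.1, 0.6, 0.9]
gripper_width: 1.003
```

```bash
cat >> h.py <<'E'
from scipy.spatial.transform import Rotation as Rn
def wpose(st,mount):
    T=np.eye(4);T[:3,:3]=Rn.from_quat(st['eef_rot']).as_matrix();T[:3,3]=st['tcp_pos'];return T@mount
def wsnap(f):
    st=bot.get_state(); s=snap('wrist',f); s['pose']=wpose(st,s['mount']); R=Rn.from_quat(st['eef_rot']).as_matrix()
    jaw=np.degrees(np.arctan2(R[1,1],R[0,1]))%180
    print('t %.2f tcp'%st['time'],np.round(st['tcp_pos'],1),'jaw %.2f'%jaw,'tilt %.4f'%R[2,2],'q6 %.2f'%st['joint_positions'][5],'F',np.round(st['ft_force'],1),'g %.3f'%st['gripper_width'])
    return s,st,jaw
def wmeas(f,col,z,amin=800,close=9):
    s,st,jaw=wsnap(f); M=masks(s['color'][:,:,::-1].copy())[col]
    for r in rects(M,s['camera_matrix'],s['pose'],z,amin,close):
        print(col,'px %.0f %.0f | xy %.1f %.1f | %.1fx%.1f yaw %.2f'%r)
E
python3 - <<'E'
from h import *
wmeas('w1','yellow',24)
E
```

```text
t 1.65 tcp [465.3  68.2 143.4] jaw 98.55 tilt -1.0000 q6 -1.68 F [1.1 0.6 0.9] g 1.003
yellow px 392 65 | xy 341.4 150.7 | 83.6x28.4 yaw 69.60
yellow px 217 45 | xy 343.8 -6.4 | 94.8x46.7 yaw -35.75
```

View pics/w1.png

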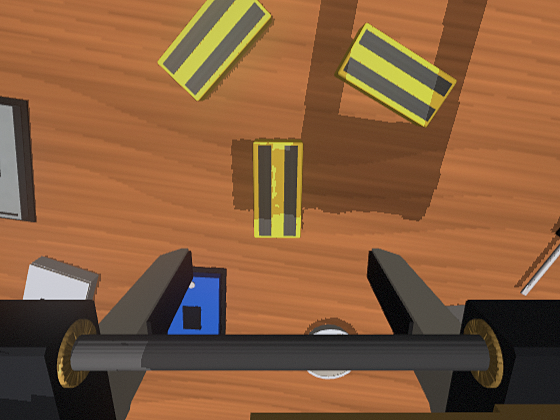

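The wrist picture shows the target battery at (277,190), partly in the gripper's shadow, with the two others at (215,47) and (397,75). I'll widen the yellow mask to cover the shaded area.

```bash
python3 - <<'E'
from h import *
im=cv2.imread('pics/w1.png');h=cv2.cvtColor(im,cv2.COLOR_BGR2HSV)
for p in [(256,160),(258,225),(299,160),(299,225),(278,160),(278,230),(240,170),(320,200),(220,220)]:print(p,h[p[1],p[0]])
E
sed -i 's/yellow=(H>24)&(H<36)&(S>120)&(V>90)/yellow=(H>17)\&(H<36)\&(S>120)\&(V>60)/' h.py
cat >> h.py <<'E'
def again(f,pose,col,z,amin=800,close=9):
    s=np.load('pics/'+f+'.npz'); M=masks(s['color'][:,:,::-1].copy())[col]
    for r in rects(M,s['camera_matrix'],pose,z,amin,close): print(col,'px %.0f %.0f | xy %.1f %.1f | %.1fx%.1f yaw %.2f'%r)
E
python3 - <<'E'
from h import *
st=bot.get_state(); s=np.load('pics/w1.npz'); p=wpose(st,s['mount'])
again('w1',p,'yellow',24); again('w1',p,'blue',12)
E
```

```text
(256, 160) [ 23 185 199]
(258, 225) [ 30 156 191]
(299, 160) [ 22 181 201]
(299, 225) [ 31 170 220]
(278, 160) [ 22 180 197]
(278, 230) [ 30 163 210]
(240, 170) [ 13 164 115]
(320, 200) [ 13 162 118]
(220, 220) [ 12 160 174]
yellow px 439 415 | xy 709.5 255.7 | 365.1x21.3 yaw -81.40
yellow px 71 355 | xy 685.0 -128.0 | 97.6x35.3 yaw -8.97
yellow px 488 353 | xy 616.0 321.3 | 99.4x33.0 yaw 28.31
yellow px 277 187 | xy 465.1 66.3 | 95.3x45.8 yaw 8.39
yellow px 394 76 | xy 351.6 151.2 | 95.4x48.2 yaw 69.61
yellow px 218 46 | xy 344.9 -4.3 | 95.5x50.4 yaw -35.31
blue px 198 309 | xy 611.9 -5.7 | 74.7x56.1 yaw 5.50
```

Request:
play_rows(
  steps=[
    [0,-2,-45,0,0,0,1],
    [0,0,-45,0,0,0,1],
    [0,0,-28,0,0,0,0.8],
    [0,0,-10,0,0,0,0.7],
    [0,0,-5,0,0,0,0.65],
    [0,0,0,0,0,0,0.6],
    [0,0,0,0,0,0,0.3],
    [0,0,0,0,0,0,0.2],
    [0,0,0,0,0,0,0.2],
    [0,0,0,0,0,0,0.2],
  ],
)

```text
time: 2.7
tcp_pos: [466.3, 66.5, 11.6]
eef_rot: [-0.075, 0.997, -0.0, 0.001]
ft_force: [-0.5, 0.4, -0.2]
gripper_width: 0.362
```

Request:
play_rows(
  steps=[
    [0,0,0,0,0,0,0.2],
    [0,0,0,0,0,0,0.2],
  ],
)

```text
time: 2.9
tcp_pos: [465.7, 66.5, 11.0]
eef_rot: [-0.075, 0.997, 0.0, 0.0]
ft_force: [0.2, 0.8, -0.1]
gripper_width: 0.217
```

```bash
python3 - <<'E'
from h import *
wsnap('w2')
E
```

```text
t 2.90 tcp [465.7  66.5  11. ] jaw 98.65 tilt -1.0000 q6 -1.69 F [ 0.2  0.8 -0.1] g 0.217
```

View pics/w2.png

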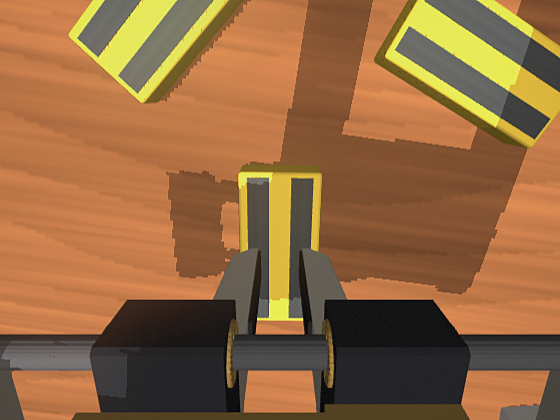

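```bash
python3 - <<'E'
from h import *
s=snap('scene','s2'); cv2.imwrite('pics/s2c.png',cv2.resize(s['color'][130:260,180:320,::-1],None,fx=5,fy=4.5,interpolation=cv2.INTER_CUBIC))
K,P=s['camera_matrix'],s['pose']
def proj(p):
    c=P[:3,:3].T@(np.array(p)-P[:3,3]); return K[0,2]+K[0,0]*c[0]/-c[2],K[1,2]+K[0,0]*c[1]/c[2]
for z in(0,11,24,40,70):print(z,proj([465.5,66.5,z]))
E
```

```text
0 (np.float64(262.47338831849385), np.float64(225.2741862436452))
11 (np.float64(262.33761729225773), np.float64(222.5119157685984))
24 (np.float64(262.1747255290355), np.float64(219.1978721125192))
40 (np.float64(261.97052940000725), np.float64(215.04348841247258))
70 (np.float64(261.5761913912135), np.float64(207.02065563970066))
```

View pics/s2c.png

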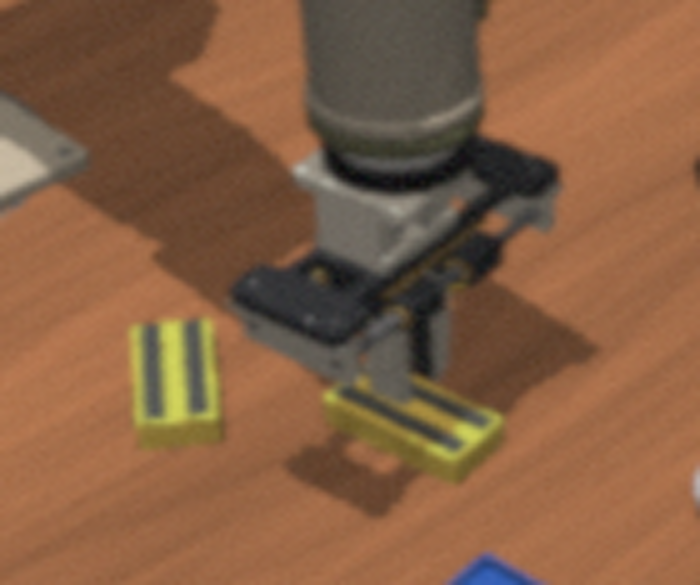

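The wrist picture shows the fingertips at about (260,250) and (302,250), above the battery top. The scene crop agrees. The real fingertips therefore sit about 20–25 mm behind the reported TCP. I'll open, descend in guarded steps and check.

Request:
play_rows(
  steps=[
    [0,0,0,0,0,0,0.75],
    [0,0,0,0,0,0,0.75],
    [0,0,0,0,0,0,0.75],
    [0,0,0,0,0,0,0.75],
    [0,0,0,0,0,0,0.75],
    [0,0,0,0,0,0,0.75],
    [0,0,0,0,0,0,0.75],
    [0,0,0,0,0,0,0.75],
    [0,0,-5,0,0,0,0.75],
    [0,0,-5,0,0,0,0.75],
    [0,0,-5,0,0,0,0.75],
    [0,0,0,0,0,0,0.75],
  ],
)

```text
time: 4.2
tcp_pos: [464.7, 66.5, -5.3]
eef_rot: [-0.076, 0.997, 0.0, -0.001]
ft_force: [-0.1, -0.2, -0.2]
gripper_width: 0.751
```

```bash
python3 - <<'E'
from h import *
wsnap('w3')
s=snap('scene','s3'); cv2.imwrite('pics/s3c.png',cv2.resize(s['color'][130:260,180:320,::-1],None,fx=5,fy=4.5,interpolation=cv2.INTER_CUBIC))
E
```

```text
t 4.20 tcp [464.7  66.5  -5.3] jaw 98.67 tilt -1.0000 q6 -1.69 F [-0.1 -0.2 -0.2] g 0.751
```

View pics/w3.png

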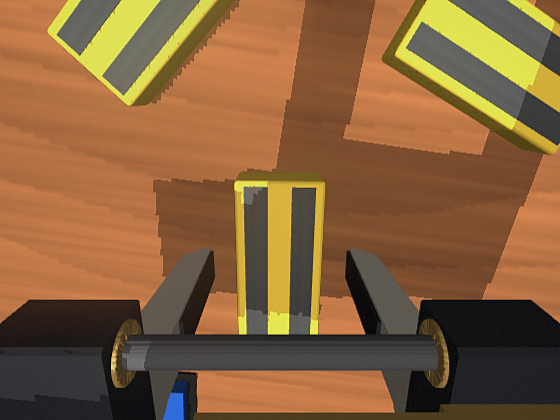

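View pics/s3c.png

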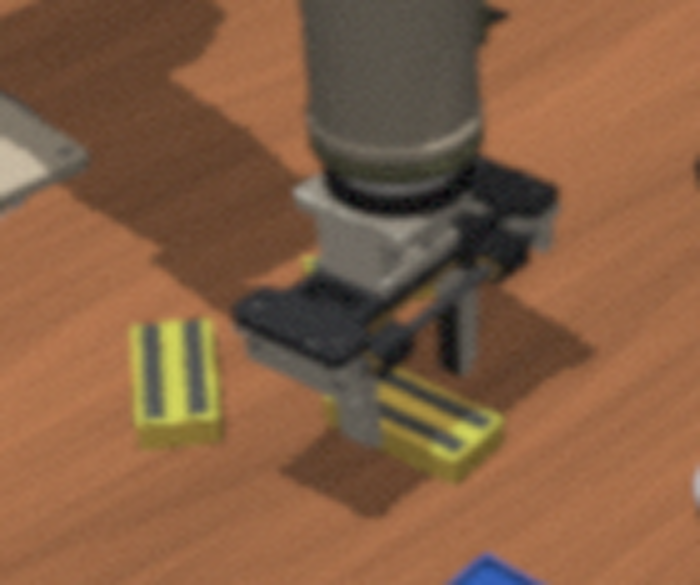

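```bash
python3 - <<'E'
from h import *
s=np.load('pics/s3.npz');K,P=s['camera_matrix'],s['pose']
def proj(p):
    c=P[:3,:3].T@(np.array(p)-P[:3,3]); return np.round([K[0,2]+K[0,0]*c[0]/-c[2],K[1,2]+K[0,0]*c[1]/c[2]],1)
c=np.array([464.7,66.5]);j=np.array([-.15,.989]);x=np.array([.989,.15])
for z in(0,5,10,15,20,25):
    q=[proj([*(c-j*52+x*e),z]) for e in(-7.5,7.5)]
    print(z,[((a[0]-180)*5,(a[1]-130)*4.5) for a in q])
E
```

```text
0 [(np.float64(342.0), np.float64(471.6)), (np.float64(363.49999999999994), np.float64(482.4))]
5 [(np.float64(341.50000000000006), np.float64(466.2)), (np.float64(363.0), np.float64(476.55))]
10 [(np.float64(340.99999999999994), np.float64(460.35)), (np.float64(362.5), np.float64(471.15))]
15 [(np.float64(340.5), np.float64(454.5)), (np.float64(362.0), np.float64(465.3))]
20 [(np.float64(340.0), np.float64(449.1)), (np.float64(361.50000000000006), np.float64(459.45))]
25 [(np.float64(339.5), np.float64(443.25)), (np.float64(360.99999999999994), np.float64(453.6))]
```

Request:
play_rows(
  steps=[
    [0,0,-5,0,0,0,0.75],
    [0,0,-4,0,0,0,0.75],
    [0,0,-4,0,0,0,0.7],
    [0,0,0,0,0,0,0.6],
    [0,0,0,0,0,0,0.35],
    [0,0,0,0,0,0,0.3],
    [0,0,0,0,0,0,0.3],
    [0,0,0,0,0,0,0.3],
    [0,0,0,0,0,0,0.3],
    [0,0,0,0,0,0,0.3],
  ],
)

```text
time: 5.3
tcp_pos: [465.9, 66.5, -16.9]
eef_rot: [-0.076, 0.997, -0.0, 0.0]
ft_force: [-0.6, -0.0, -0.6]
gripper_width: 0.495
```

```bash
python3 - <<'E'
from h import *
wsnap('w4')
s=snap('scene','s4'); cv2.imwrite('pics/s4c.png',cv2.resize(s['color'][130:260,180:320,::-1],None,fx=5,fy=4.5,interpolation=cv2.INTER_CUBIC))
E
```

```text
t 5.30 tcp [465.9  66.5 -16.9] jaw 98.66 tilt -1.0000 q6 -1.69 F [-0.6 -0.  -0.6] g 0.495
```

View pics/w4.png

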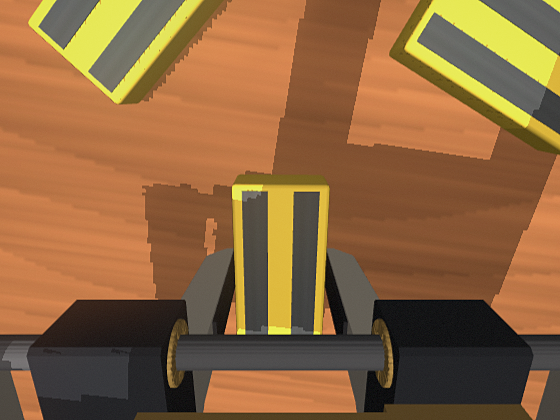

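View pics/s4c.png

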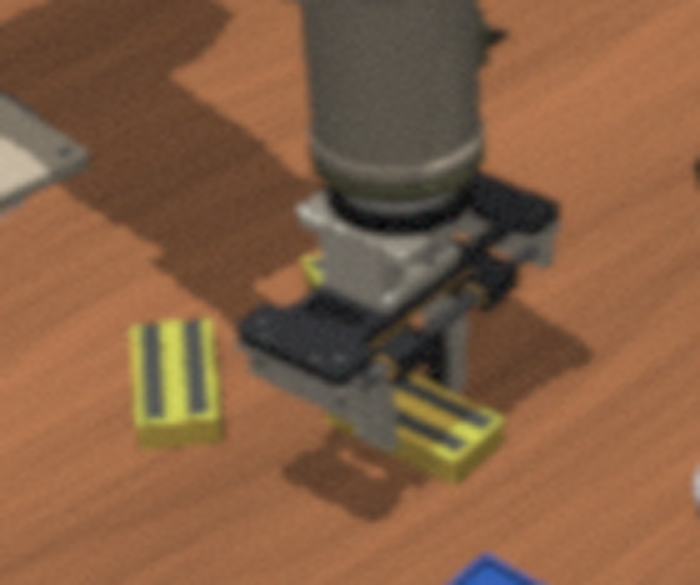

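The battery is held: the opening of 0.495 is exactly 46 mm. The scene crop shows the fingertips alongside it. I'll lift it and hover past the grey base so the base is visible beside the held battery.

Request:
play_rows(
  steps=[
    [0,0,10,0,0,0,0.3],
    [0,0,30,0,0,0,0.3],
    [0,0,45,0,0,0,0.3],
    [0,0,45,0,0,0,0.3],
    [14,-40,10,0,0,-0.03,0.3],
    [14,-40,10,0,0,-0.03,0.3],
    [14,-40,10,0,0,-0.03,0.3],
    [14,-40,5,0,0,-0.03,0.3],
    [14,-40,0,0,0,-0.03,0.3],
    [14,-40,0,0,0,-0.025,0.3],
    [14,-36,0,0,0,0,0.3],
    [0,0,0,0,0,0,0.3],
  ],
)

```text
time: 6.6
tcp_pos: [564.0, -213.9, 147.9]
eef_rot: [0.014, 1.0, -0.001, -0.0]
ft_force: [-0.6, -0.3, -0.7]
gripper_width: 0.493
```

Request:
play_rows(
  steps=[
    [0,0,0,0,0,0,0.3],
    [0,0,0,0,0,0,0.3],
  ],
)

```text
time: 6.8
tcp_pos: [563.4, -208.6, 148.0]
eef_rot: [0.012, 1.0, 0.0, -0.0]
ft_force: [0.0, 0.6, -2.2]
gripper_width: 0.492
```

```bash
python3 - <<'E'
from h import *
s,st,j=wsnap('w5'); np.save('pics/w5p.npy',s['pose'])
for c,z in(('yellow',150),('grey',12),('white',12),('green',18)): again('w5',s['pose'],c,z)
E
```

```text
t 6.80 tcp [ 563.4 -208.6  148. ] jaw 88.66 tilt -1.0000 q6 -1.99 F [ 0.   0.6 -2.2] g 0.492
yellow px 372 413 | xy 696.6 -174.0 | 288.6x14.0 yaw 88.61
yellow px 280 245 | xy 575.0 -209.2 | 108.5x56.8 yaw -1.84
grey px 202 309 | xy 696.5 -301.0 | 77.5x40.2 yaw -14.92
grey px 352 288 | xy 675.6 -129.6 | 129.7x37.6 yaw 16.77
grey px 271 95 | xy 480.9 -214.7 | 111.0x62.1 yaw -0.04
white px 350 232 | xy 619.9 -142.0 | 60.8x49.9 yaw -12.84
white px 11 273 | xy 639.0 -488.0 | 125.3x36.5 yaw -15.11
white px 270 81 | xy 470.5 -214.5 | 89.2x61.8 yaw 0.13
green px 104 97 | xy 478.5 -362.5 | 88.9x48.7 yaw -14.72
```

View pics/w5.png

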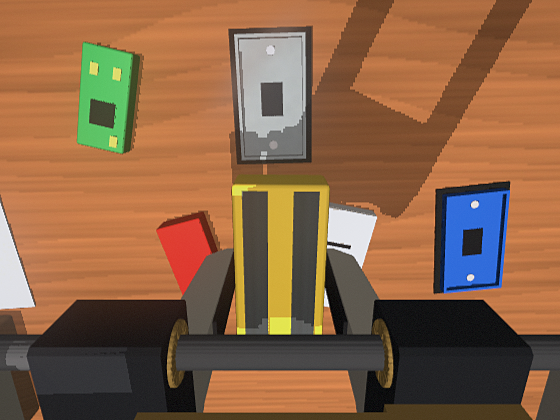

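The picture shows the grey base at (272,95), measured 111x62 as it should be. The green circuit is at (108,97) and the blue base at (472,240). I'll check the base yaw against its black pad.

```bash
python3 - <<'E'
from h import *
s=np.load('pics/w5.npz');p=np.load('pics/w5p.npy');K=s['camera_matrix']
b=s['color'][:,:,::-1].copy();h=cv2.cvtColor(b,cv2.COLOR_BGR2HSV)
M=masks(b)
m=((h[:,:,1]<110))
m[172:]=0
for r in rects(m,K,p,2,800,3):print('pad %.0f %.0f | xy %.1f %.1f | %.1fx%.1f yaw %.2f'%r)
g=(M['grey']|M['white']);g[172:]=0
for r in rects(g,K,p,12,800,3):print('gw %.0f %.0f | xy %.1f %.1f | %.1fx%.1f yaw %.2f'%r)
# line fits of left and right edge of the grey plate
for src,mm,z in(('pad',m,2),('tray',g,12)):
    L=[];Rr=[]
    for v in range(45,150,2):
        c=np.where(mm[v,215:330])[0]+215
        if len(c): L.append((c[0]-.5,v));Rr.append((c[-1]+.5,v))
    for e in(L,Rr):
        w=onplane(K,p,e,z)[:,:2].astype(np.float32); vx,vy,x0,y0=cv2.fitLine(w,cv2.DIST_HUBER,0,.01,.01).ravel()
        print(src,'yaw %.2f y at x=481: %.1f'%(np.degrees(np.arctan(vy/vx)),y0+(481-x0)*vy/vx))
E
```

```text
pad 272 94 | xy 480.9 -214.5 | 121.8x74.3 yaw 0.18
gw 271 94 | xy 480.9 -214.7 | 111.0x62.1 yaw -0.04
pad yaw 0.19 y at x=481: -251.4
pad yaw 0.20 y at x=481: -176.9
tray yaw 0.08 y at x=481: -245.7
tray yaw -0.10 y at x=481: -183.3
```

Request:
play_rows(
  steps=[
    [-41,-2.5,0,0,0,0.012,0.3],
    [-41,-2.5,0,0,0,0.013,0.3],
    [0,0,-40,0,0,0,0.3],
    [0,0,-40,0,0,0,0.3],
    [0,0,-35,0,0,0,0.3],
    [0,0,-20,0,0,0,0.3],
    [0,0,0,0,0,0,0.3],
    [0,0,0,0,0,0,0.3],
    [0,0,0,0,0,0,0.3],
  ],
)

```text
time: 7.75
tcp_pos: [483.3, -214.8, 15.1]
eef_rot: [-0.001, 1.0, -0.001, 0.001]
ft_force: [1.1, 1.1, -1.1]
gripper_width: 0.491
```

```bash
python3 - <<'E'
from h import *
s,st,j=wsnap('w6')
a=[bot.get_state()['tcp_pos'] for _ in range(5)];print(np.round(a,1))
E
```

```text
t 7.75 tcp [ 483.3 -214.8   15.1] jaw 90.11 tilt -1.0000 q6 -2.09 F [ 1.1  1.1 -1.1] g 0.491
[[ 483.4 -215.    15.2]
 [ 483.4 -215.    15.2]
 [ 483.4 -215.    15.2]
 [ 483.4 -215.    15.2]
 [ 483.4 -215.    15.2]]
```

View pics/w6.png

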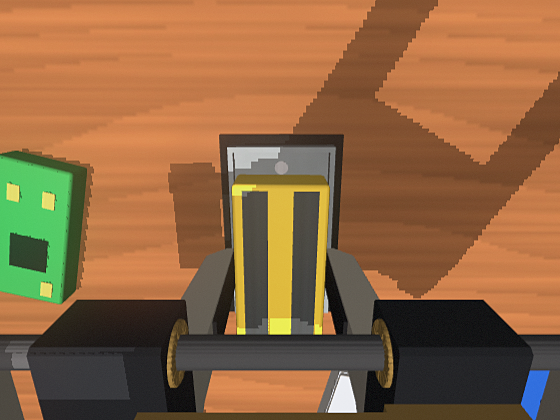

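The battery is lined up over the tray, with the tray visible around it at (282,150). I'll correct x by −2 and lower it gently.

Request:
play_rows(
  steps=[
    [-2,0,-8,0,0,0,0.3],
    [0,0,-8,0,0,0,0.3],
    [0,0,-5,0,0,0,0.3],
    [0,0,-3,0,0,0,0.3],
    [0,0,-1,0,0,0,0.3],
    [0,0,0,0,0,0,0.3],
    [0,0,0,0,0,0,0.3],
  ],
)

```text
time: 8.5
tcp_pos: [479.5, -214.4, -11.0]
eef_rot: [-0.001, 1.0, 0.0, -0.0]
ft_force: [-7.6, 3.6, 14.5]
gripper_width: 0.491
```

Request:
play_rows(
  steps=[
    [0.5,0,0.5,0,0,0,0.3],
    [0,0,0,0,0,0,0.3],
  ],
)

```text
time: 8.7
tcp_pos: [480.2, -214.5, -11.0]
eef_rot: [-0.001, 1.0, 0.0, -0.0]
ft_force: [-4.4, 1.7, 7.9]
gripper_width: 0.494
```

```bash
python3 - <<'E'
from h import *
s,st,j=wsnap('w7')
E
```

```text
t 8.70 tcp [ 480.2 -214.5  -11. ] jaw 90.07 tilt -1.0000 q6 -2.09 F [-4.4  1.7  7.9] g 0.494
```

View pics/w7.png

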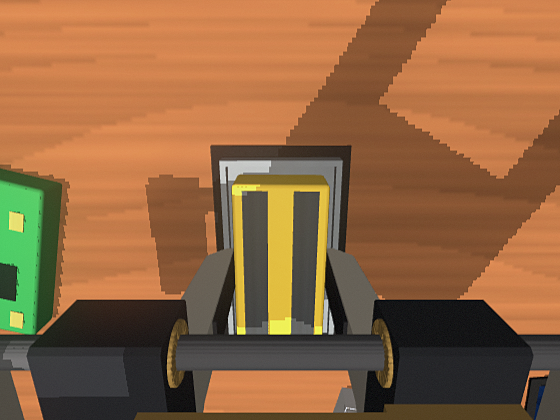

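Request:
play_rows(
  steps=[
    [0,0,0,0,0,0,0.7],
    [0,0,0,0,0,0,0.7],
    [0,0,0,0,0,0,0.7],
    [0,0,5,0,0,0,0.7],
    [0,0,25,0,0,0,0.75],
    [0,0,45,0,0,0,0.8],
    [0,0,40,0,0,0,0.8],
    [0,-47,20,0,0,-0.086,0.8],
    [0,-49,10,0,0,-0.086,0.8],
    [-1,-49,0,0,0,-0.086,0.8],
    [0,0,0,0,0,0,0.8],
    [0,0,0,0,0,0,0.8],
  ],
)

```text
time: 9.95
tcp_pos: [478.7, -359.2, 132.7]
eef_rot: [0.129, 0.992, 0.0, -0.0]
ft_force: [-0.6, 0.5, -0.6]
gripper_width: 0.8
```

Request:
play_rows(
  steps=[
    [0,0,0,0,0,0,0.8],
  ],
)

```text
time: 10.05
tcp_pos: [479.2, -357.4, 132.7]
eef_rot: [0.128, 0.992, 0.0, -0.0]
ft_force: [-0.7, 1.6, -0.6]
gripper_width: 0.801
```

```bash
python3 - <<'E'
from h import *
s,st,j=wsnap('w8'); np.save('pics/w8p.npy',s['pose'])
for c,z in(('green',18),('yellow',30),('grey',12)): again('w8',s['pose'],c,z)
E
```

```text
t 10.05 tcp [ 479.2 -357.4  132.7] jaw 75.34 tilt -1.0000 q6 -2.04 F [-0.7  1.6 -0.6] g 0.801
green px 271 189 | xy 477.1 -365.4 | 90.2x43.3 yaw -14.72
yellow px 425 414 | xy 749.9 -310.6 | 398.5x21.6 yaw 75.27
yellow px 447 354 | xy 690.2 -234.0 | 90.8x26.7 yaw 1.08
yellow px 112 354 | xy 602.3 -568.8 | 90.6x28.1 yaw -28.09
yellow px 435 153 | xy 479.4 -218.8 | 95.2x51.7 yaw -0.34
grey px 156 310 | xy 565.7 -517.1 | 85.4x47.2 yaw -44.34
grey px 393 295 | xy 614.2 -269.4 | 125.8x37.6 yaw 12.87
grey px 494 257 | xy 617.2 -152.3 | 71.4x71.2 yaw 77.13
grey px 459 169 | xy 499.4 -191.9 | 74.1x19.4 yaw -2.14
grey px 418 147 | xy 481.0 -214.7 | 110.9x61.6 yaw -0.03
```

View pics/w8.png

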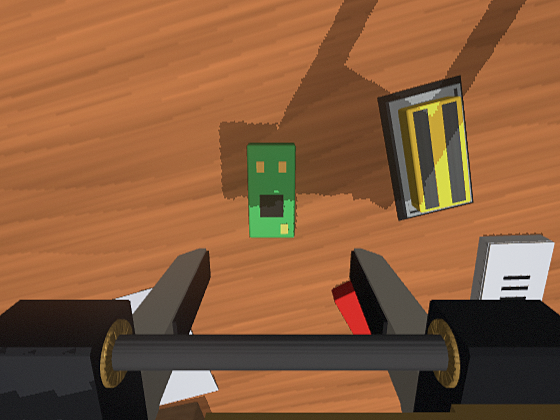

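The circuit is at px (271,189) and measures 90.2x43.3. The battery sits flat in the grey tray at (435,153). I'll move down to the circuit.

Request:
play_rows(
  steps=[
    [-2,-8,-40,0,0,0,0.8],
    [0,0,-45,0,0,0,0.8],
    [0,0,-35,0,0,0,0.75],
    [0,0,-20,0,0,0,0.7],
    [0,0,-10,0,0,0,0.7],
    [0,0,-4,0,0,0,0.65],
    [0,0,0,0,0,0,0.6],
    [0,0,0,0,0,0,0.4],
    [0,0,0,0,0,0,0.3],
    [0,0,0,0,0,0,0.3],
    [0,0,0,0,0,0,0.3],
    [0,0,0,0,0,0,0.3],
  ],
)

```text
time: 11.3
tcp_pos: [478.3, -367.2, -19.3]
eef_rot: [0.128, 0.992, -0.001, 0.001]
ft_force: [0.5, 1.7, 6.6]
gripper_width: 0.471
```

```bash
python3 - <<'E'
from h import *
s,st,j=wsnap('w9')
E
```

```text
t 11.30 tcp [ 478.3 -367.2  -19.3] jaw 75.29 tilt -1.0000 q6 -2.05 F [0.5 1.7 6.6] g 0.471
```

View pics/w9.png

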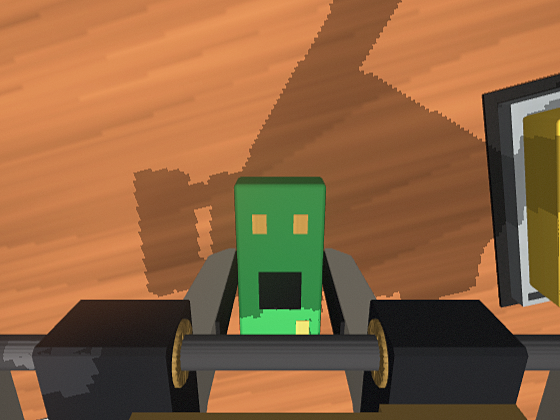

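Request:
play_rows(
  steps=[
    [0,0,5,0,0,0,0.3],
    [0,0,20,0,0,0,0.3],
    [0,0,45,0,0,0,0.3],
    [0,0,30,0,0,0,0.3],
    [0.5,38,0,0,0,0.065,0.3],
    [0.5,38,0,0,0,0.065,0.3],
    [0.5,38,0,0,0,0.064,0.3],
    [0.5,38,0,0,0,0.064,0.3],
    [0,0,-20,0,0,0,0.3],
    [0,0,-20,0,0,0,0.3],
    [0,0,0,0,0,0,0.3],
    [0,0,0,0,0,0,0.3],
  ],
)

```text
time: 12.55
tcp_pos: [478.8, -214.4, 39.2]
eef_rot: [-0.0, 1.0, 0.0, -0.0]
ft_force: [0.1, -0.2, -0.4]
gripper_width: 0.467
```

Request:
play_rows(
  steps=[
    [0,0,0,0,0,0,0.3],
  ],
)

```text
time: 12.65
tcp_pos: [479.9, -215.2, 40.3]
eef_rot: [-0.0, 1.0, -0.0, 0.001]
ft_force: [0.2, -0.6, -1.1]
gripper_width: 0.47
```

```bash
python3 - <<'E'
from h import *
s,st,j=wsnap('w10'); np.save('pics/w10p.npy',s['pose'])
snap('top','t10')
E
```

```text
t 12.65 tcp [ 479.9 -215.2   40.3] jaw 90.04 tilt -1.0000 q6 -2.09 F [ 0.2 -0.6 -1.1] g 0.470
```

View pics/w10.png

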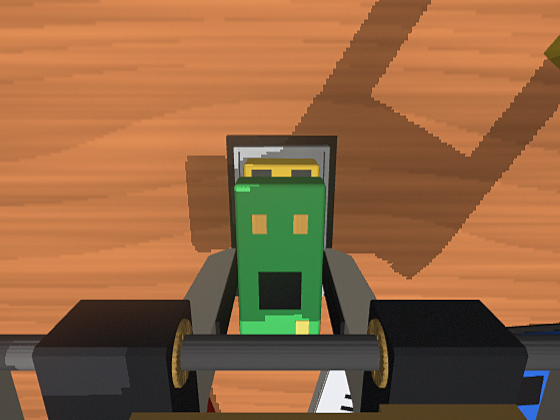

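```bash
python3 - <<'E'
from h import *
s=np.load('pics/w10.npz');p=np.load('pics/w10p.npy');K=s['camera_matrix']
b=s['color'][:,:,::-1].copy();cv2.imwrite('pics/w10c.png',cv2.resize(b[125:345,175:395],None,fx=2.7,fy=2.7,interpolation=cv2.INTER_CUBIC))
pt=lambda uv,z:print(uv,z,np.round(onplane(K,p,uv,z)[0],1))
M=masks(b)
cols=np.where(M['yellow'][170])[0];print(cols.min(),cols.max())
for v in(215,230,245):
    c=np.where(M['green'][v])[0];print(v,c.min(),c.max())
E
```

```text
244 318
215 235 324
230 236 323
245 237 323
```

View pics/w10c.png

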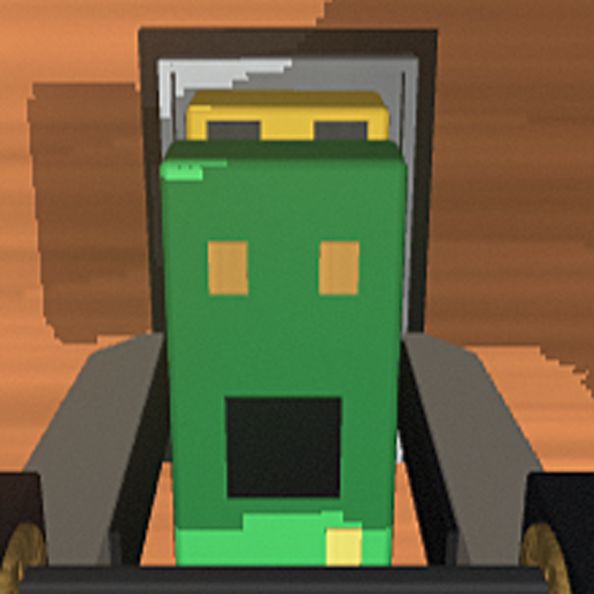

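```bash
python3 - <<'E'
from h import *
s=np.load('pics/w10.npz');p=np.load('pics/w10p.npy');K=s['camera_matrix']
for n,uv,z in(('pad',(282,135.4),2),('rimL',(234,147),12),('rimR',(330,147),12),('batL',(244.3,165),30),('batR',(318.7,165),30),('cirL',(235.4,185.5),78),('cirR',(325,185.5),78)):
    print(n,np.round(onplane(K,p,uv,z)[0],1))
E
```

```text
pad [ 419.9 -214.     2. ]
rimL [ 426.2 -244.9   12. ]
rimR [ 426.2 -183.2   12. ]
batL [ 434.4 -236.7   30. ]
batR [ 434.4 -192.    30. ]
cirL [ 434.8 -236.2   78. ]
cirR [ 434.8 -194.2   78. ]
```

Measured in that view:
- Base centre: (481,−214).
- Battery in tray: (481.4,−214.4), so it's well centred.
- Held circuit: (479.8,−215.2). I'll correct by about +1,+1 and lower.

Request:
play_rows(
  steps=[
    [1,1,-12,0,0,0,0.3],
    [0,0,-8,0,0,0,0.3],
    [0,0,-4,0,0,0,0.3],
    [0,0,-3,0,0,0,0.3],
    [0,0,-1,0,0,0,0.3],
    [0,0,0,0,0,0,0.3],
    [0,0,0,0,0,0,0.3],
  ],
)

```text
time: 13.45
tcp_pos: [480.4, -213.6, 11.2]
eef_rot: [-0.001, 1.0, -0.0, 0.0]
ft_force: [0.7, -0.1, -0.9]
gripper_width: 0.468
```

Request:
play_rows(
  steps=[
    [0,0,0,0,0,0,0.3],
  ],
)

```text
time: 13.55
tcp_pos: [480.4, -213.6, 11.2]
eef_rot: [-0.001, 1.0, -0.0, 0.0]
ft_force: [-0.8, -0.4, -1.3]
gripper_width: 0.468
```

Request:
play_rows(
  steps=[
    [0,0,-0.5,0,0,0,0.3],
    [0,0,-0.5,0,0,0,0.3],
    [0,0,0,0,0,0,0.3],
  ],
)

```text
time: 13.85
tcp_pos: [480.4, -213.6, 10.7]
eef_rot: [-0.001, 1.0, -0.0, 0.0]
ft_force: [-2.9, 1.3, 5.1]
gripper_width: 0.468
```

Request:
play_rows(
  steps=[
    [0,0,-0.5,0,0,0,0.3],
    [0,0,-0.5,0,0,0,0.3],
    [0,0,0,0,0,0,0.3],
  ],
)

```text
time: 14.15
tcp_pos: [480.5, -213.6, 10.6]
eef_rot: [-0.001, 1.0, -0.0, 0.0]
ft_force: [-6.7, 3.5, 14.6]
gripper_width: 0.466
```

Request:
play_rows(
  steps=[
    [0,0,0.8,0,0,0,0.3],
    [0,0,0,0,0,0,0.65],
    [0,0,0,0,0,0,0.65],
    [0,0,0,0,0,0,0.65],
    [0,0,0,0,0,0,0.65],
    [0,0,10,0,0,0,0.7],
    [0,0,40,0,0,0,0.8],
    [0,0,45,0,0,0,1],
    [-20,0,45,0,0,0,1],
    [0,0,0,0,0,0,1],
    [0,0,0,0,0,0,1],
  ],
)

```text
time: 15.25
tcp_pos: [461.2, -214.2, 152.2]
eef_rot: [-0.0, 1.0, -0.001, 0.002]
ft_force: [0.2, 0.1, 0.1]
gripper_width: 0.996
```

```bash
python3 - <<'E'
from h import *
s,st,j=wsnap('w11'); np.save('pics/w11p.npy',s['pose'])
for c,z in(('green',48),('yellow',30),('grey',12)): again('w11',s['pose'],c,z,200)
s=np.load('pics/top0.npz');b=s['color'][:,:,::-1].copy();M=masks(b)
for z in(38,20):
  for r in rects(M['white'],s['camera_matrix'],s['pose'],z,500):print(z,'%.0f %.0f | xy %.1f %.1f | %.0fx%.0f yaw %.1f'%r)
E
```

```text
t 15.25 tcp [ 461.2 -214.2  152.2] jaw 90.05 tilt -1.0000 q6 -2.11 F [0.2 0.1 0.1] g 0.996
green px 280 210 | xy 477.8 -214.1 | 90.5x43.4 yaw 0.03
yellow px 439 415 | xy 735.0 -65.6 | 369.8x21.6 yaw -89.81
yellow px 72 354 | xy 652.3 -444.1 | 100.3x34.1 yaw -19.94
yellow px 487 353 | xy 650.9 13.7 | 100.5x33.3 yaw 19.06
yellow px 510 55 | xy 346.1 -14.6 | 99.1x56.5 yaw -34.27
grey px 108 358 | xy 674.9 -418.0 | 88.2x34.9 yaw -89.86
grey px 334 307 | xy 613.5 -149.1 | 67.8x64.7 yaw 77.40
grey px 126 318 | xy 613.1 -384.2 | 86.5x38.4 yaw -42.22
grey px 417 296 | xy 588.8 -67.4 | 148.9x38.4 yaw 42.02
grey px 280 184 | xy 480.9 -214.5 | 110.4x62.5 yaw 0.02
grey px 529 70 | xy 356.1 8.8 | 79.4x13.7 yaw -37.10
38 327 380 | xy 52.8 3.8 | 209x124 yaw 89.2
38 393 224 | xy 477.4 -201.8 | 100x51 yaw -1.3
38 526 171 | xy 622.4 -568.5 | 193x146 yaw -87.2
38 206 166 | xy 627.6 299.1 | 109x61 yaw 12.8
38 372 165 | xy 637.0 -148.8 | 108x61 yaw -12.8
38 550 111 | xy 792.6 -642.2 | 107x53 yaw -3.8
20 327 380 | xy 46.7 1.9 | 213x126 yaw 89.2
20 393 224 | xy 478.8 -207.3 | 102x52 yaw -1.3
20 526 171 | xy 626.4 -580.5 | 196x148 yaw -87.2
20 206 166 | xy 631.7 302.4 | 111x62 yaw 12.8
20 372 165 | xy 641.2 -153.4 | 110x62 yaw -12.8
20 550 111 | xy 799.6 -655.4 | 109x54 yaw -3.8
```

View pics/w11.png

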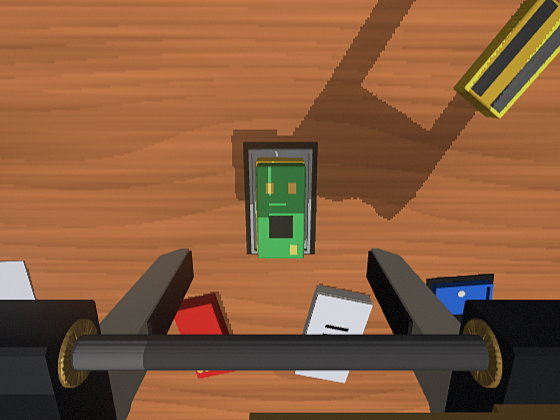

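```bash
python3 - <<'E'
from h import *
s=np.load('pics/w11.npz');b=s['color'][:,:,::-1].copy();cv2.imwrite('pics/w11c.png',cv2.resize(b[135:265,225:335],None,fx=4.5,fy=4.5,interpolation=cv2.INTER_CUBIC))
E
```

```text
(no output)
```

View pics/w11c.png

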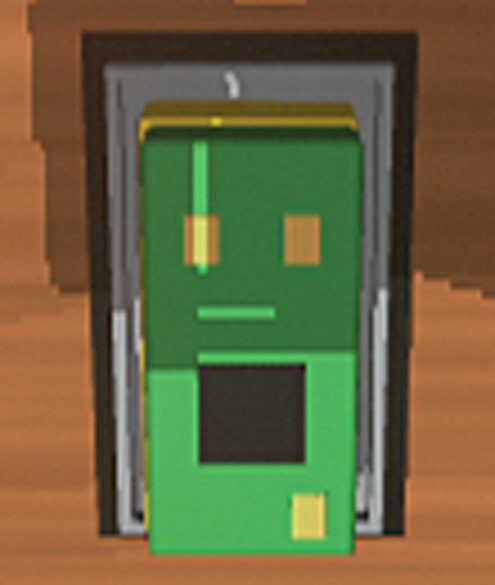

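```bash
python3 - <<'E'
from h import *
s=np.load('pics/w11.npz');p=np.load('pics/w11p.npy');K=s['camera_matrix']
for n,v,z in(('padN',142.1,2),('padF',253.9,2),('rimN',149.4,12),('batN',161.2,30),('cirN',165.7,48),('cirF',257.7,48),('cirFbot?',257.7,30)):
    print(n,np.round(onplane(K,p,(280,v),z)[0],1))
E
```

```text
padN [ 420.4 -214.6    2. ]
padF [ 541.9 -214.6    2. ]
rimN [ 426.1 -214.6   12. ]
batN [ 434.2 -214.5   30. ]
cirN [ 434.9 -214.5   48. ]
cirF [ 523.7 -214.5   48. ]
cirFbot? [ 532.7 -214.5   30. ]
```

The circuit lies flat on the battery, within about 1.5 mm of centre, with yaw 0.0 relative to the base. Next is the striped cover, the only white box with one black stripe, at top px (207,168).

Request:
play_rows(
  steps=[
    [15,47,0,0,0,0.02,1],
    [15,47,0,0,0,0.02,1],
    [15,47,0,0,0,0.02,1],
    [15,47,0,0,0,0.02,1],
    [15,47,0,0,0,0.02,1],
    [15,47,0,0,0,0.02,1],
    [15,47,0,0,0,0.02,1],
    [15,47,0,0,0,0.02,1],
    [15,47,0,0,0,0.02,1],
    [15,47,0,0,0,0.02,1],
    [15,43,0,0,0,0.023,1],
    [0,0,0,0,0,0,1],
  ],
)

```text
time: 16.5
tcp_pos: [623.4, 304.6, 144.6]
eef_rot: [-0.115, 0.993, 0.0, -0.003]
ft_force: [0.1, -0.0, -0.1]
gripper_width: 1.001
```

Request:
play_rows(
  steps=[
    [0,0,0,0,0,0,1],
    [0,0,0,0,0,0,1],
  ],
)

```text
time: 16.7
tcp_pos: [624.4, 298.5, 148.2]
eef_rot: [-0.112, 0.994, -0.001, -0.001]
ft_force: [0.5, -0.4, -0.5]
gripper_width: 1.0
```

```bash
python3 - <<'E'
from h import *
s,st,j=wsnap('w12'); np.save('pics/w12p.npy',s['pose'])
again('w12',s['pose'],'white',38,800,13)
E
```

```text
t 16.70 tcp [624.4 298.5 148.2] jaw 102.82 tilt -1.0000 q6 -1.42 F [ 0.5 -0.4 -0.5] g 1.000
white px 125 175 | xy 639.3 158.1 | 62.7x62.5 yaw -77.23
white px 278 192 | xy 627.4 297.3 | 109.4x61.4 yaw 12.83
```

View pics/w12.png

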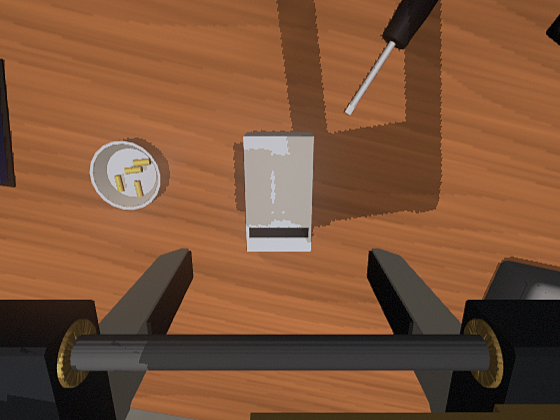

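The wrist picture shows the striped cover at (278,192), measured 109.4x61.4, with the dish at (125,175) and the screwdriver tip at (347,112), both clear of the fingers. I'll descend.

Request:
play_rows(
  steps=[
    [3,-1,-40,0,0,0,1],
    [0,0,-45,0,0,0,1],
    [0,0,-40,0,0,0,1],
    [0,0,-20,0,0,0,1],
    [0,0,-9,0,0,0,1],
    [0,0,-4,0,0,0,0.9],
    [0,0,0,0,0,0,0.7],
    [0,0,0,0,0,0,0.5],
    [0,0,0,0,0,0,0.5],
    [0,0,0,0,0,0,0.5],
    [0,0,0,0,0,0,0.5],
    [0,0,0,0,0,0,0.5],
  ],
)

```text
time: 17.95
tcp_pos: [629.4, 299.0, -6.5]
eef_rot: [-0.112, 0.994, 0.0, 0.001]
ft_force: [-0.7, -1.1, 5.6]
gripper_width: 0.664
```

```bash
python3 - <<'E'
from h import *
s,st,j=wsnap('w13')
s=snap('scene','s13'); cv2.imwrite('pics/s13c.png',cv2.resize(s['color'][120:270,280:440,::-1],None,fx=4.5,fy=4,interpolation=cv2.INTER_CUBIC))
E
```

```text
t 17.95 tcp [629.4 299.   -6.5] jaw 102.85 tilt -1.0000 q6 -1.43 F [-0.7 -1.1  5.6] g 0.664
```

View pics/s13c.png

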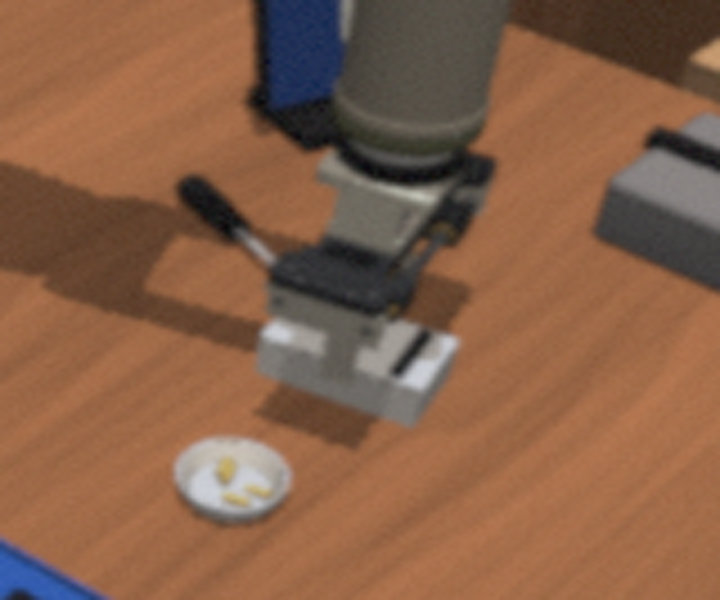

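View pics/w13.png

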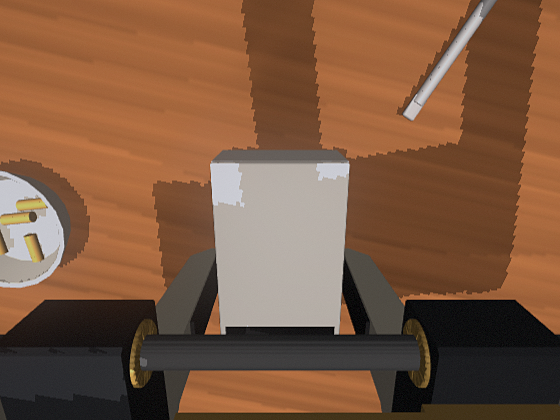

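Request:
play_rows(
  steps=[
    [0,0,5,0,0,0,0.5],
    [0,0,30,0,0,0,0.5],
    [0,0,45,0,0,0,0.5],
    [0,0,40,0,0,0,0.5],
    [-13,-46,0,0,0,-0.02,0.5],
    [-13,-46,0,0,0,-0.02,0.5],
    [-13,-46,0,0,0,-0.02,0.5],
    [-13,-46,0,0,0,-0.02,0.5],
    [-13,-46,0,0,0,-0.02,0.5],
    [-13,-46,0,0,0,-0.02,0.5],
    [-13,-46,0,0,0,-0.02,0.5],
    [-13,-46,0,0,0,-0.02,0.5],
  ],
)

```text
time: 19.25
tcp_pos: [523.3, -71.0, 112.1]
eef_rot: [-0.032, 0.999, -0.0, 0.0]
ft_force: [1.3, -0.8, -1.0]
gripper_width: 0.663
```

Request:
play_rows(
  steps=[
    [-14,-46,0,0,0,-0.02,0.5],
    [-14,-46,0,0,0,-0.02,0.5],
    [-14,-47,0,0,0,-0.023,0.5],
    [0,0,0,0,0,0,0.5],
    [0,0,-20,0,0,0,0.5],
    [0,0,-20,0,0,0,0.5],
    [0,0,0,0,0,0,0.5],
    [0,0,0,0,0,0,0.5],
    [0,0,0,0,0,0,0.5],
  ],
)

```text
time: 20.15
tcp_pos: [483.1, -208.4, 73.1]
eef_rot: [-0.001, 1.0, -0.0, 0.001]
ft_force: [-0.5, -0.8, -1.2]
gripper_width: 0.666
```

```bash
python3 - <<'E'
from h import *
s,st,j=wsnap('w14'); np.save('pics/w14p.npy',s['pose'])
cv2.imwrite('pics/w14c.png',cv2.resize(s['color'][110:350,150:410,::-1],None,fx=2.5,fy=2.5,interpolation=cv2.INTER_CUBIC))
E
```

```text
t 20.15 tcp [ 483.1 -208.4   73.1] jaw 90.11 tilt -1.0000 q6 -2.08 F [-0.5 -0.8 -1.2] g 0.666
```

View pics/w14c.png

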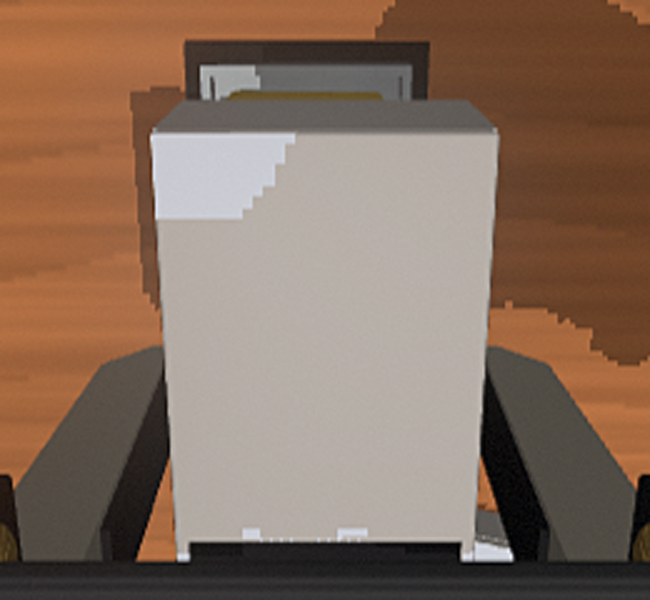

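```bash
python3 - <<'E'
from h import *
s=np.load('pics/w14.npz');p=np.load('pics/w14p.npy');K=s['camera_matrix']
for n,uv,z in(('padL',(224.4,126.8),2),('padR',(321.6,126.8),2),('rimL',(230.4,136),12),('rimR',(315.2,136),12),('covL',(210.8,162.4),119),('covR',(348.8,162.4),119),('covL',(210.8,162.4),117),('covR',(348.8,162.4),117),('botL',(225.2,150),81),('botR',(339.2,150),81)):
    print(n,np.round(onplane(K,p,uv,z)[0],1))
E
```

```text
padL [ 420.4 -250.5    2. ]
padR [ 420.3 -177.4    2. ]
rimL [ 426.1 -244.9   12. ]
rimR [ 426.1 -182.9   12. ]
covL [ 425.6 -238.8  119. ]
covR [ 425.5 -178.6  119. ]
covL [ 426.  -239.2  117. ]
covR [ 425.9 -178.2  117. ]
botL [ 425.9 -238.3   81. ]
botR [ 425.9 -176.6   81. ]
```

The base is at (481.2,−214) and the held cover at (480.8,−208), matching the TCP. I'll shift y by −6 and check again just above the circuit.

Request:
play_rows(
  steps=[
    [0.5,-6,0,0,0,0,0.5],
    [0,0,-12,0,0,0,0.5],
    [0,0,-6,0,0,0,0.5],
    [0,0,0,0,0,0,0.5],
    [0,0,0,0,0,0,0.5],
    [0,0,0,0,0,0,0.5],
  ],
)

```text
time: 20.8
tcp_pos: [482.8, -214.5, 53.9]
eef_rot: [-0.001, 1.0, -0.0, 0.0]
ft_force: [-0.4, -0.2, -0.5]
gripper_width: 0.66
```

```bash
python3 - <<'E'
from h import *
s,st,j=wsnap('w15'); np.save('pics/w15p.npy',s['pose'])
cv2.imwrite('pics/w15c.png',cv2.resize(s['color'][110:350,150:410,::-1],None,fx=2.5,fy=2.5,interpolation=cv2.INTER_CUBIC))
E
```

```text
t 20.80 tcp [ 482.8 -214.5   53.9] jaw 90.07 tilt -1.0000 q6 -2.09 F [-0.4 -0.2 -0.5] g 0.660
```

View pics/w15c.png

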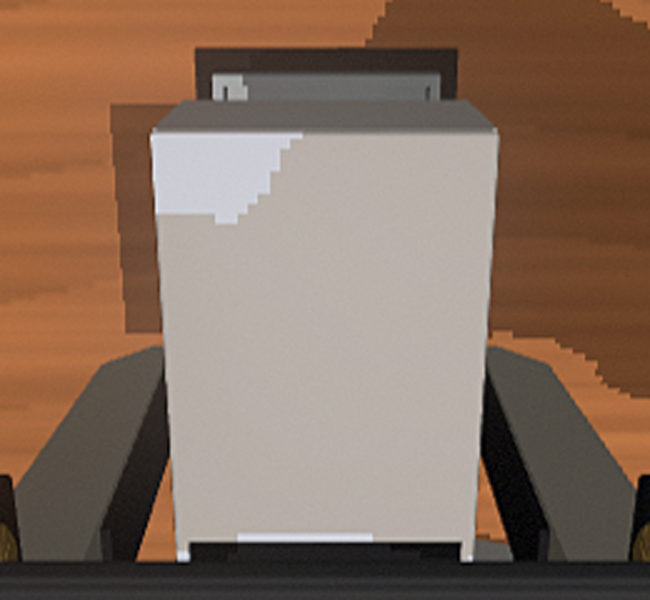

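Lateral alignment is right: pad centre at crop column 326, cover centre at 324.5. I'll lower it.

Request:
play_rows(
  steps=[
    [0,0,-10,0,0,0,0.5],
    [0,0,-10,0,0,0,0.5],
    [0,0,-10,0,0,0,0.5],
    [0,0,-7,0,0,0,0.5],
    [0,0,-4,0,0,0,0.5],
    [0,0,-2,0,0,0,0.5],
    [0,0,0,0,0,0,0.5],
    [0,0,0,0,0,0,0.5],
  ],
)

```text
time: 21.65
tcp_pos: [483.0, -214.6, 11.2]
eef_rot: [-0.001, 1.0, -0.0, 0.0]
ft_force: [0.3, -0.5, -0.6]
gripper_width: 0.663
```

Request:
play_rows(
  steps=[
    [0,0,-1,0,0,0,0.5],
    [0,0,-1,0,0,0,0.5],
    [0,0,0,0,0,0,0.5],
  ],
)

```text
time: 21.95
tcp_pos: [482.7, -214.4, 8.8]
eef_rot: [-0.001, 1.0, -0.0, 0.0]
ft_force: [0.3, 0.3, -1.0]
gripper_width: 0.665
```

Request:
play_rows(
  steps=[
    [0,0,-1,0,0,0,0.5],
    [0,0,-0.5,0,0,0,0.5],
    [0,0,0,0,0,0,0.5],
  ],
)

```text
time: 22.25
tcp_pos: [482.8, -214.5, 7.6]
eef_rot: [-0.001, 1.0, -0.0, 0.0]
ft_force: [-1.0, 0.4, 1.6]
gripper_width: 0.668
```

Request:
play_rows(
  steps=[
    [0,0,-0.6,0,0,0,0.5],
    [0,0,-0.6,0,0,0,0.5],
    [0,0,0,0,0,0,0.5],
  ],
)

```text
time: 22.55
tcp_pos: [482.8, -214.5, 7.5]
eef_rot: [-0.001, 1.0, -0.0, -0.0]
ft_force: [-6.7, 3.4, 15.4]
gripper_width: 0.665
```

Request:
play_rows(
  steps=[
    [0,0,1,0,0,0,0.5],
    [0,0,0,0,0,0,0.85],
    [0,0,0,0,0,0,0.85],
    [0,0,0,0,0,0,0.85],
    [0,0,0,0,0,0,0.85],
    [0,0,10,0,0,0,0.85],
    [0,0,40,0,0,0,0.85],
    [0,0,45,0,0,0,0.85],
    [-20,0,45,0,0,0,0.85],
    [0,0,0,0,0,0,0.85],
    [0,0,0,0,0,0,0.85],
  ],
)

```text
time: 23.65
tcp_pos: [463.7, -215.2, 149.5]
eef_rot: [-0.0, 1.0, -0.001, 0.002]
ft_force: [-0.1, 0.4, -0.6]
gripper_width: 0.846
```

```bash
python3 - <<'E'
from h import *
s,st,j=wsnap('w16'); np.save('pics/w16p.npy',s['pose'])
again('w16',s['pose'],'white',52,800,13)
again('w16',s['pose'],'red',24,800,13)
again('w16',s['pose'],'blue',12,800,13)
b=s['color'][:,:,::-1];h=cv2.cvtColor(b.copy(),cv2.COLOR_BGR2HSV);m=h[:,:,1]<110;m[262:]=0;m[:,:200]=0;m[:,360:]=0
for r in rects(m,s['camera_matrix'],s['pose'],2,800,3):print('pad+cover(z2) %.0f %.0f | xy %.1f %.1f | %.1fx%.1f yaw %.2f'%r)
E
```

```text
t 23.65 tcp [ 463.7 -215.2  149.5] jaw 90.05 tilt -1.0000 q6 -2.11 F [-0.1  0.4 -0.6] g 0.846
white px 338 316 | xy 588.1 -155.7 | 55.8x49.1 yaw 78.02
white px 13 282 | xy 550.8 -474.0 | 50.5x35.1 yaw 2.46
white px 280 211 | xy 480.4 -215.2 | 108.7x61.5 yaw 0.03
pad+cover(z2) 281 199 | xy 486.1 -214.4 | 131.2x74.0 yaw 0.06
```

View pics/w16.png

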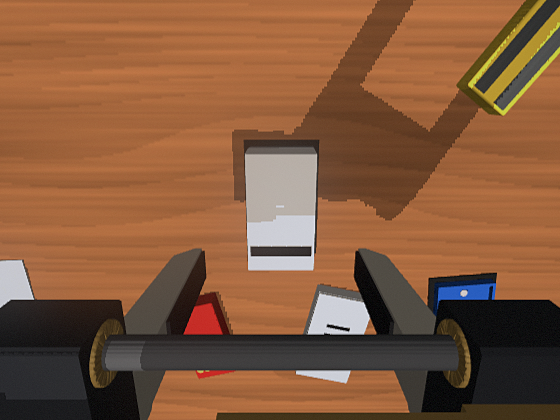

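The striped cover is seated at (480.4,−215.2), yaw 0.03, with its size consistent with z=52. The grey unit is done. Next is the red supply.

Request:
play_rows(
  steps=[
    [44,-20,0,0,0,0.06,0.85],
    [44,-20,0,0,0,0.06,0.85],
    [44,-20,0,0,0,0.06,0.85],
    [44,-20,0,0,0,0.06,0.85],
    [0,0,0,0,0,0,0.85],
    [0,0,0,0,0,0,0.85],
    [0,0,0,0,0,0,0.85],
  ],
)

```text
time: 24.4
tcp_pos: [637.6, -293.7, 145.9]
eef_rot: [-0.12, 0.993, 0.001, -0.001]
ft_force: [0.5, 0.4, 0.8]
gripper_width: 0.852
```

```bash
python3 - <<'E'
from h import *
s,st,j=wsnap('w17'); np.save('pics/w17p.npy',s['pose'])
h=cv2.cvtColor(s['color'][:,:,::-1].copy(),cv2.COLOR_BGR2HSV);print(h[180,270],h[210,275],h[150,280])
again('w17',s['pose'],'red',24,800,13)
again('w17',s['pose'],'white',20,800,13)
E
```

```text
t 24.40 tcp [ 637.6 -293.7  145.9] jaw 103.80 tilt -1.0000 q6 -2.32 F [0.5 0.4 0.8] g 0.852
[  2 210 148] [  3 204 149] [  2 198 175]
red px 273 189 | xy 640.8 -300.2 | 93.1x45.0 yaw 14.57
white px 418 219 | xy 641.1 -155.5 | 109.7x61.8 yaw -13.03
white px 39 111 | xy 623.7 -521.5 | 143.1x72.3 yaw 2.88
white px 424 50 | xy 488.6 -204.4 | 91.4x69.1 yaw 0.50
```

View pics/w17.png

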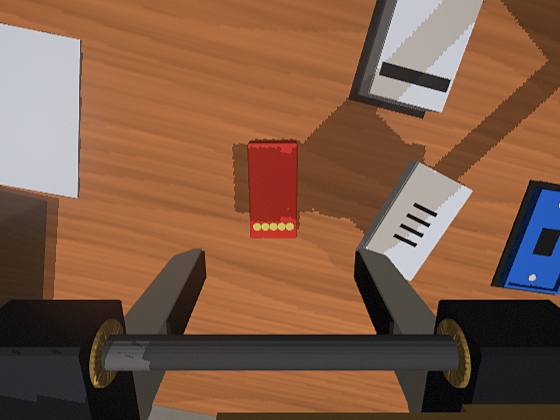

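The wrist picture shows the supply at (273,189), 93x45 with the five terminals at (273,227). The slotted cover at (418,219) is clear of the fingers.

Request:
play_rows(
  steps=[
    [3,-6.5,-40,0,0,0.013,0.85],
    [0,0,-45,0,0,0,0.8],
    [0,0,-40,0,0,0,0.75],
    [0,0,-20,0,0,0,0.7],
    [0,0,-9,0,0,0,0.7],
    [0,0,-4,0,0,0,0.65],
    [0,0,0,0,0,0,0.6],
    [0,0,0,0,0,0,0.4],
    [0,0,0,0,0,0,0.3],
    [0,0,0,0,0,0,0.3],
    [0,0,0,0,0,0,0.3],
    [0,0,0,0,0,0,0.3],
  ],
)

```text
time: 25.65
tcp_pos: [643.0, -301.5, -8.6]
eef_rot: [-0.127, 0.992, -0.001, 0.001]
ft_force: [-0.8, 1.0, 6.2]
gripper_width: 0.487
```

```bash
python3 - <<'E'
from h import *
s,st,j=wsnap('w18')
s=snap('scene','s18'); cv2.imwrite('pics/s18c.png',cv2.resize(s['color'][290:400,120:260,::-1],None,fx=5,fy=5,interpolation=cv2.INTER_CUBIC))
E
```

```text
t 25.65 tcp [ 643.  -301.5   -8.6] jaw 104.57 tilt -1.0000 q6 -2.34 F [-0.8  1.   6.2] g 0.487
```

View pics/s18c.png

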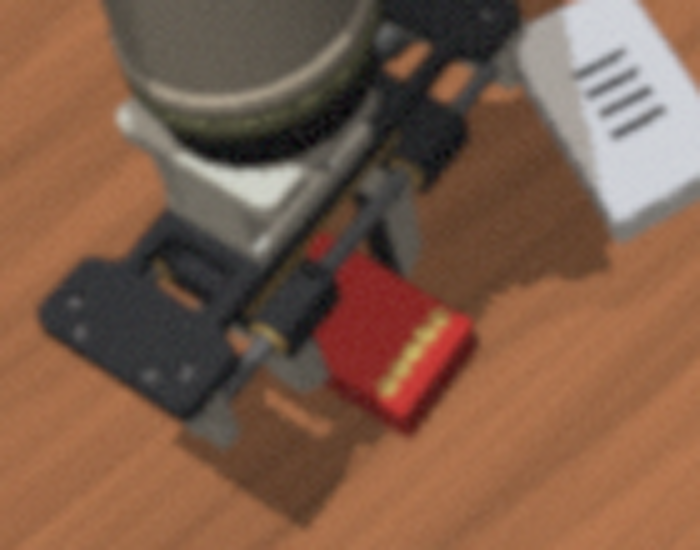

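Request:
play_rows(
  steps=[
    [0,0,5,0,0,0,0.3],
    [0,0,30,0,0,0,0.3],
    [0,0,45,0,0,0,0.3],
    [0,0,45,0,0,0,0.3],
    [9,42,25,0,0,-0.024,0.3],
    [9,42,5,0,0,-0.024,0.3],
    [9,42,0,0,0,-0.024,0.3],
    [9,42,0,0,0,-0.024,0.3],
    [9,42,0,0,0,-0.024,0.3],
    [9,42,0,0,0,-0.024,0.3],
    [9,42,0,0,0,-0.025,0.3],
    [0,0,0,0,0,0,0.3],
  ],
)

```text
time: 26.95
tcp_pos: [705.2, -0.7, 144.3]
eef_rot: [-0.045, 0.999, 0.001, 0.0]
ft_force: [-1.1, 0.0, -0.8]
gripper_width: 0.486
```

Request:
play_rows(
  steps=[
    [0,0,0,0,0,0,0.3],
    [0,0,0,0,0,0,0.3],
    [0,0,0,0,0,0,0.3],
  ],
)

```text
time: 27.25
tcp_pos: [704.6, -8.6, 144.2]
eef_rot: [-0.042, 0.999, -0.0, -0.0]
ft_force: [-0.2, 0.7, -1.5]
gripper_width: 0.485
```

```bash
python3 - <<'E'
from h import *
s,st,j=wsnap('w19'); np.save('pics/w19p.npy',s['pose'])
again('w19',s['pose'],'blue',12,800,13)
b=s['color'][:,:,::-1].copy();h=cv2.cvtColor(b,cv2.COLOR_BGR2HSV);m=(h[:,:,2]<80)|masks(b)['blue'];m[172:]=0
for r in rects(m,s['camera_matrix'],s['pose'],2,800,3):print('pad %.0f %.0f | xy %.1f %.1f | %.1fx%.1f yaw %.2f'%r)
E
```

```text
t 27.25 tcp [704.6  -8.6 144.2] jaw 94.79 tilt -1.0000 q6 -1.74 F [-0.2  0.7 -1.5] g 0.485
blue px 288 104 | xy 629.6 -7.3 | 109.4x62.1 yaw 4.95
pad 290 103 | xy 629.8 -7.0 | 120.6x74.0 yaw 4.73
```

View pics/w19.png

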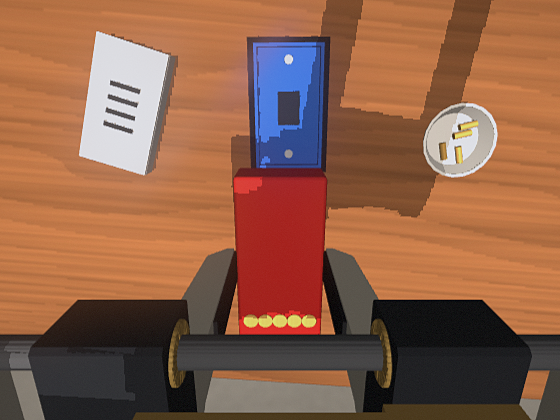

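Request:
play_rows(
  steps=[
    [-37,1,0,0,0,0,0.3],
    [-37.5,0.5,0,0,0,0,0.3],
    [0,0,-35,0,0,0,0.3],
    [0,0,-40,0,0,0,0.3],
    [0,0,-30,0,0,0,0.3],
    [0,0,-14,0,0,0,0.3],
    [0,0,0,0,0,0,0.3],
    [0,0,0,0,0,0,0.3],
    [0,0,0,0,0,0,0.3],
  ],
)

```text
time: 28.2
tcp_pos: [632.2, -5.8, 27.7]
eef_rot: [-0.042, 0.999, -0.0, 0.002]
ft_force: [-0.6, -0.0, -1.2]
gripper_width: 0.483
```

```bash
python3 - <<'E'
from h import *
s,st,j=wsnap('w20'); np.save('pics/w20p.npy',s['pose'])
cv2.imwrite('pics/w20c.png',cv2.resize(s['color'][110:350,150:410,::-1],None,fx=2.5,fy=2.5,interpolation=cv2.INTER_CUBIC))
E
```

```text
t 28.20 tcp [632.2  -5.8  27.7] jaw 94.87 tilt -1.0000 q6 -1.75 F [-0.6 -0.  -1.2] g 0.483
```

View pics/w20c.png

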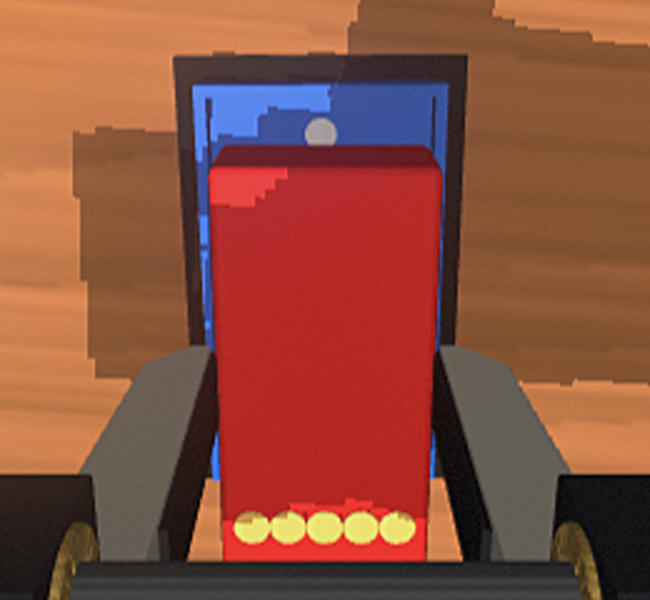

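```bash
python3 - <<'E'
from h import *
s=np.load('pics/w20.npz');p=np.load('pics/w20p.npy');K=s['camera_matrix']
u=np.array([np.cos(np.radians(4.85)),np.sin(np.radians(4.85))])
for n,L,R,z,half in(('pad',(220,132.8),(336.8,132.8),2,61),('rim',(227.2,143.2),(329.6,143.2),12,55),('sup',(233.6,176.4),(326.4,176.4),60.3,47),('supz59',(233.6,176.4),(326.4,176.4),59,47)):
    q=onplane(K,p,[L,R],z)[:,:2]; print(n,'width %.1f'%np.linalg.norm(q[1]-q[0]),'centre',np.round(q.mean(0)+u*half,1))
E
```

```text
pad width 73.3 centre [630.4  -7.1]
rim width 61.9 centre [629.6  -7.1]
sup width 44.6 centre [630.9  -6. ]
supz59 width 44.9 centre [631.2  -6. ]
```

Base centre is (630,−7.1) and the held supply (631,−6). I'll correct by (−1,−1) and lower.

Request:
play_rows(
  steps=[
    [-1,-1,-8,0,0,0,0.3],
    [0,0,-8,0,0,0,0.3],
    [0,0,-6,0,0,0,0.3],
    [0,0,-4,0,0,0,0.3],
    [0,0,-2,0,0,0,0.3],
    [0,0,0,0,0,0,0.3],
    [0,0,0,0,0,0,0.3],
  ],
)

```text
time: 28.95
tcp_pos: [629.2, -6.4, -2.7]
eef_rot: [-0.043, 0.999, 0.0, -0.0]
ft_force: [-1.4, 0.1, 3.8]
gripper_width: 0.483
```

Request:
play_rows(
  steps=[
    [0,0,-1,0,0,0,0.3],
    [0,0,-0.6,0,0,0,0.3],
    [0,0,0,0,0,0,0.3],
  ],
)

```text
time: 29.25
tcp_pos: [629.6, -6.4, -2.9]
eef_rot: [-0.043, 0.999, -0.0, 0.0]
ft_force: [-6.9, 0.0, 13.0]
gripper_width: 0.486
```

Request:
play_rows(
  steps=[
    [0,0,1,0,0,0,0.3],
    [0,0,0,0,0,0,0.65],
    [0,0,0,0,0,0,0.65],
    [0,0,0,0,0,0,0.65],
    [0,0,0,0,0,0,0.65],
    [0,0,10,0,0,0,0.7],
    [0,0,40,0,0,0,0.8],
    [0,0,45,0,0,0,0.9],
    [-20,0,50,0,0,0,0.9],
    [0,0,0,0,0,0,0.9],
    [0,0,0,0,0,0,0.9],
    [0,0,0,0,0,0,0.9],
  ],
)

```text
time: 30.45
tcp_pos: [610.0, -6.4, 137.1]
eef_rot: [-0.043, 0.999, 0.0, -0.001]
ft_force: [-0.5, -0.2, -0.4]
gripper_width: 0.897
```

```bash
python3 - <<'E'
from h import *
s,st,j=wsnap('w21'); np.save('pics/w21p.npy',s['pose'])
again('w21',s['pose'],'red',30,800,13)
again('w21',s['pose'],'blue',12,800,25)
again('w21',s['pose'],'white',20,800,13)
EE=0
E
```

```text
t 30.45 tcp [610.   -6.4 137.1] jaw 94.88 tilt -1.0000 q6 -1.75 F [-0.5 -0.2 -0.4] g 0.897
red px 278 209 | xy 627.5 -7.0 | 92.3x44.6 yaw 4.71
blue px 277 206 | xy 629.7 -7.3 | 110.3x62.0 yaw 5.01
white px 438 238 | xy 645.2 150.9 | 66.5x66.1 yaw -34.69
white px 121 206 | xy 640.2 -154.9 | 111.3x62.3 yaw -12.95
white px 29 42 | xy 502.4 -226.6 | 69.0x51.4 yaw -0.03
```

View pics/w21.png

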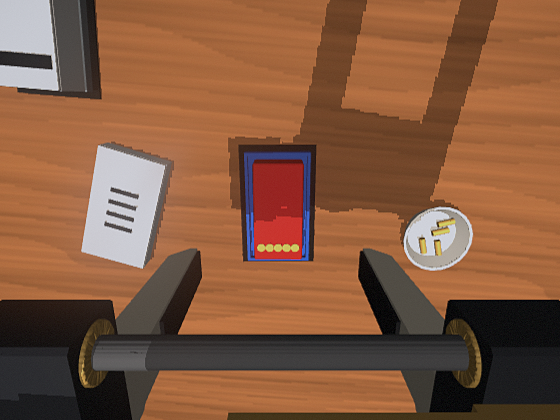

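The supply lies in the blue tray at (627.5,−7.0), yaw 4.7, against the base at (629.7,−7.3), yaw 5.0. Next is the slotted cover at px (125,206).

Request:
play_rows(
  steps=[
    [8,-38,0,0,0,-0.078,0.95],
    [8,-38,0,0,0,-0.078,1],
    [8,-38,0,0,0,-0.078,1],
    [7,-36,0,0,0,-0.078,1],
    [0,0,0,0,0,0,1],
    [0,0,0,0,0,0,1],
    [0,0,0,0,0,0,1],
  ],
)

```text
time: 31.2
tcp_pos: [640.9, -155.4, 136.5]
eef_rot: [0.113, 0.994, 0.0, -0.001]
ft_force: [-0.4, -0.8, 0.6]
gripper_width: 0.998
```

```bash
python3 - <<'E'
from h import *
s,st,j=wsnap('w22'); np.save('pics/w22p.npy',s['pose'])
again('w22',s['pose'],'white',20,800,13)
E
```

```text
t 31.20 tcp [ 640.9 -155.4  136.5] jaw 77.07 tilt -1.0000 q6 -1.66 F [-0.4 -0.8  0.6] g 0.998
white px 280 188 | xy 640.6 -155.3 | 108.8x61.5 yaw -12.98
white px 159 45 | xy 494.6 -223.2 | 77.9x69.6 yaw -0.38
```

View pics/w22.png

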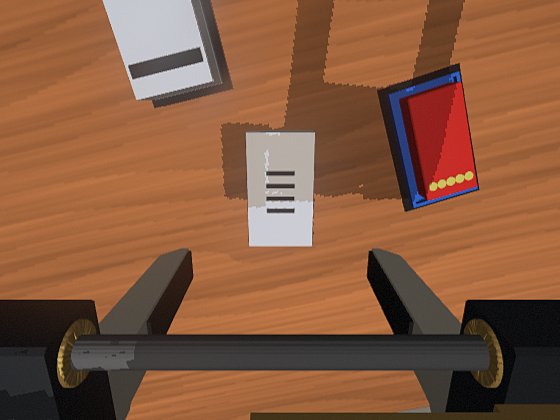

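Request:
play_rows(
  steps=[
    [0,0,-40,0,0,0,1],
    [0,0,-45,0,0,0,1],
    [0,0,-35,0,0,0,1],
    [0,0,-20,0,0,0,1],
    [0,0,-8,0,0,0,1],
    [0,0,-4,0,0,0,0.9],
    [0,0,0,0,0,0,0.7],
    [0,0,0,0,0,0,0.5],
    [0,0,0,0,0,0,0.5],
    [0,0,0,0,0,0,0.5],
    [0,0,0,0,0,0,0.5],
    [0,0,0,0,0,0,0.5],
  ],
)

```text
time: 32.45
tcp_pos: [642.8, -156.7, -12.5]
eef_rot: [0.113, 0.994, -0.0, 0.001]
ft_force: [-0.7, 1.7, 5.5]
gripper_width: 0.655
```

```bash
python3 - <<'E'
from h import *
s,st,j=wsnap('w23')
s=snap('scene','s23'); cv2.imwrite('pics/s23c.png',cv2.resize(s['color'][240:360,170:320,::-1],None,fx=5,fy=5,interpolation=cv2.INTER_CUBIC))
E
```

```text
t 32.45 tcp [ 642.8 -156.7  -12.5] jaw 77.00 tilt -1.0000 q6 -1.66 F [-0.7  1.7  5.5] g 0.655
```

View pics/s23c.png

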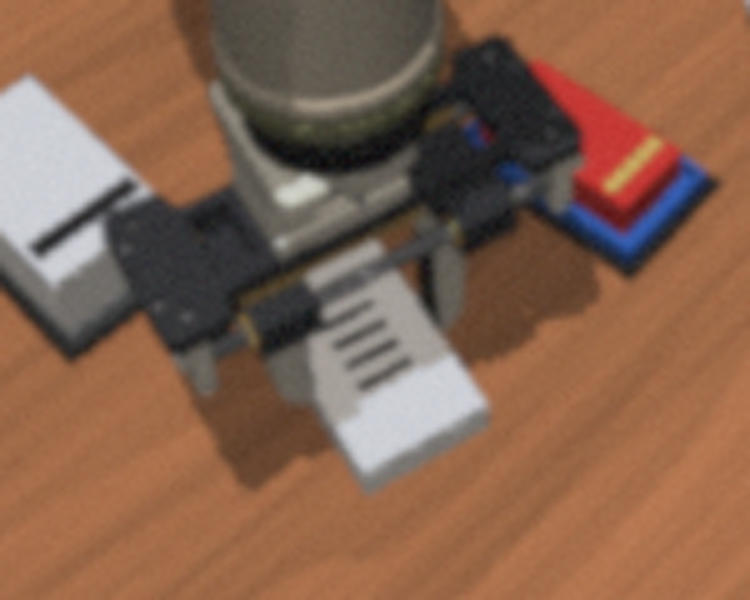

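Request:
play_rows(
  steps=[
    [0,0,5,0,0,0,0.5],
    [0,0,30,0,0,0,0.5],
    [0,0,45,0,0,0,0.5],
    [0,0,20,0,0,0,0.5],
    [-3,37,0,0,0,0.078,0.5],
    [-3,37,0,0,0,0.078,0.5],
    [-3,37,0,0,0,0.078,0.5],
    [-3,37,0,0,0,0.078,0.5],
    [0,0,-20,0,0,0,0.5],
    [0,0,-25,0,0,0,0.5],
    [0,0,0,0,0,0,0.5],
    [0,0,0,0,0,0,0.5],
  ],
)

```text
time: 33.75
tcp_pos: [628.8, -8.5, 40.6]
eef_rot: [-0.042, 0.999, 0.0, -0.001]
ft_force: [0.5, -0.0, 0.6]
gripper_width: 0.655
```

Request:
play_rows(
  steps=[
    [0,0,0,0,0,0,0.5],
    [0,0,0,0,0,0,0.5],
  ],
)

```text
time: 33.95
tcp_pos: [630.9, -8.9, 42.7]
eef_rot: [-0.042, 0.999, -0.0, 0.001]
ft_force: [-0.2, 0.9, -0.4]
gripper_width: 0.658
```

```bash
python3 - <<'E'
from h import *
s,st,j=wsnap('w24'); np.save('pics/w24p.npy',s['pose'])
cv2.imwrite('pics/w24c.png',cv2.resize(s['color'][110:350,150:410,::-1],None,fx=2.5,fy=2.5,interpolation=cv2.INTER_CUBIC))
E
```

```text
t 33.95 tcp [630.9  -8.9  42.7] jaw 94.85 tilt -1.0000 q6 -1.75 F [-0.2  0.9 -0.4] g 0.658
```

View pics/w24c.png

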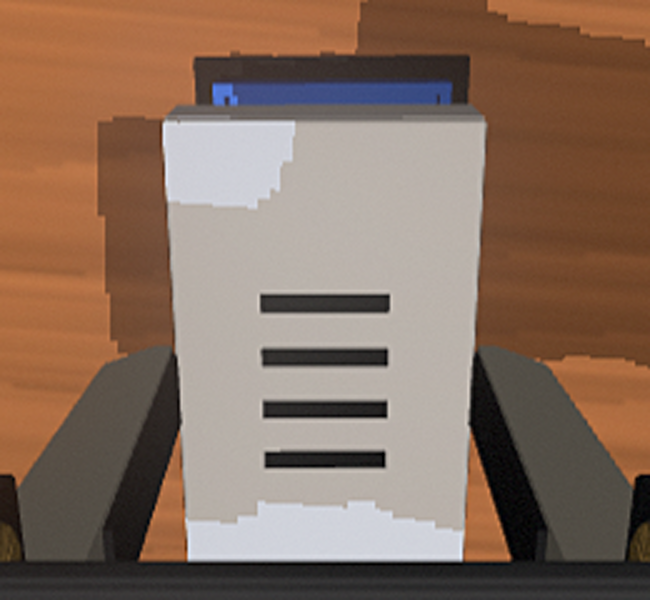

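```bash
python3 - <<'E'
from h import *
s=np.load('pics/w24.npz');p=np.load('pics/w24p.npy');K=s['camera_matrix']
f=lambda x,y:(x/2.5+150,y/2.5+110)
u=np.array([np.cos(np.radians(4.86)),np.sin(np.radians(4.86))])
for n,L,R,z,half in(('pad',f(194,58),f(469,58),2,61),('rim',f(212,82),f(451,82),12,55),('cov',f(164,121),f(486,121),75.2,55)):
    q=onplane(K,p,[L,R],z)[:,:2]; print(n,'width %.1f'%np.linalg.norm(q[1]-q[0]),'centre',np.round(q.mean(0)+u*half,1))
E
```

```text
pad width 73.7 centre [630.6  -7.3]
rim width 61.9 centre [629.7  -7.4]
cov width 60.9 centre [628.9  -9.2]
```

The held cover is at (628.9,−9.2) and the base at (630,−7.3). I'll correct by (+1,+2) and lower.

Request:
play_rows(
  steps=[
    [1,2,0,0,0,0,0.5],
    [0,0,-10,0,0,0,0.5],
    [0,0,-10,0,0,0,0.5],
    [0,0,-8,0,0,0,0.5],
    [0,0,-6,0,0,0,0.5],
    [0,0,-3,0,0,0,0.5],
    [0,0,0,0,0,0,0.5],
    [0,0,0,0,0,0,0.5],
  ],
)

```text
time: 34.8
tcp_pos: [630.8, -6.5, 4.1]
eef_rot: [-0.043, 0.999, -0.0, 0.0]
ft_force: [0.0, -0.2, -0.8]
gripper_width: 0.657
```

Request:
play_rows(
  steps=[
    [0,0,-1,0,0,0,0.5],
    [0,0,-1,0,0,0,0.5],
    [0,0,0,0,0,0,0.5],
  ],
)

```text
time: 35.1
tcp_pos: [630.7, -6.5, 2.0]
eef_rot: [-0.043, 0.999, -0.0, 0.0]
ft_force: [-0.8, -0.2, -1.1]
gripper_width: 0.659
```

Request:
play_rows(
  steps=[
    [0,0,-0.5,0,0,0,0.5],
    [0,0,-0.5,0,0,0,0.5],
    [0,0,0,0,0,0,0.5],
  ],
)

```text
time: 35.4
tcp_pos: [630.8, -6.5, 1.5]
eef_rot: [-0.043, 0.999, -0.0, 0.0]
ft_force: [-3.2, 0.1, 4.5]
gripper_width: 0.655
```

Request:
play_rows(
  steps=[
    [0,0,-0.5,0,0,0,0.5],
    [0,0,0,0,0,0,0.5],
  ],
)

```text
time: 35.6
tcp_pos: [630.8, -6.5, 1.5]
eef_rot: [-0.043, 0.999, -0.0, 0.0]
ft_force: [-4.5, 0.7, 8.8]
gripper_width: 0.657
```

Contact came at the expected height of 1.5. I'll release, lift and check.

Request:
play_rows(
  steps=[
    [0,0,0.6,0,0,0,0.5],
    [0,0,0,0,0,0,0.85],
    [0,0,0,0,0,0,0.85],
    [0,0,0,0,0,0,0.85],
    [0,0,0,0,0,0,0.85],
    [0,0,10,0,0,0,0.85],
    [0,0,40,0,0,0,0.85],
    [0,0,45,0,0,0,0.85],
    [-30,0,40,0,0,0,0.85],
    [-20,0,30,0,0,0,0.85],
    [0,0,0,0,0,0,0.85],
    [0,0,0,0,0,0,0.85],
  ],
)

```text
time: 36.8
tcp_pos: [581.5, -6.6, 168.0]
eef_rot: [-0.043, 0.999, -0.0, 0.002]
ft_force: [-0.7, 0.0, -0.5]
gripper_width: 0.851
```

```bash
python3 - <<'E'
from h import *
s,st,j=wsnap('w25')
again('w25',s['pose'],'white',34,800,13)
again('w25',s['pose'],'white',52,800,13)
snap('scene','s25'); snap('top','t25')
E
```

```text
t 36.80 tcp [581.5  -6.6 168. ] jaw 94.88 tilt -1.0000 q6 -1.76 F [-0.7  0.  -0.5] g 0.851
white px 420 251 | xy 637.9 145.0 | 64.2x61.0 yaw 44.21
white px 276 228 | xy 628.5 -7.3 | 108.6x61.6 yaw 4.96
white px 41 60 | xy 486.6 -228.0 | 102.9x72.3 yaw -0.29
white px 420 251 | xy 630.2 136.3 | 60.7x57.6 yaw 44.21
white px 276 228 | xy 621.3 -7.6 | 102.7x58.2 yaw 4.96
white px 41 60 | xy 487.1 -216.3 | 97.3x68.4 yaw -0.29
```

View pics/w25.png

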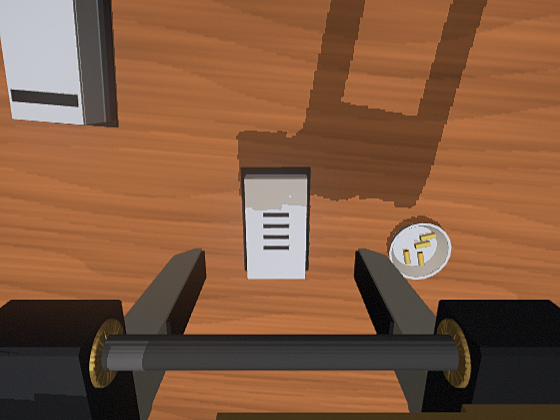

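View pics/s25.png

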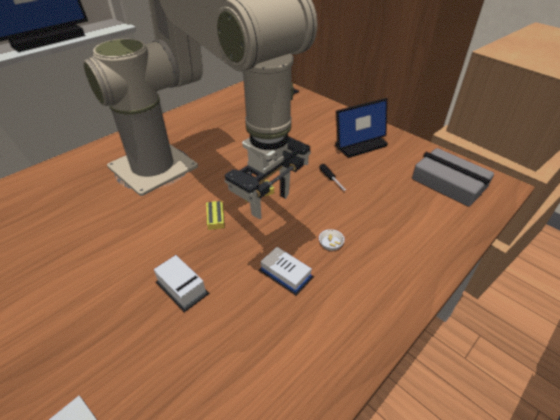

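Both units are assembled. The slotted cover is at (628.5,−7.3), yaw 5.0, on a base at about (630,−7.2), yaw 4.9. The dish, screwdriver and tablet look undisturbed, and the arm is clear. I'll hand in the job.

```bash
python3 - <<'E'
from h import *
print(bot.close_job())
E
```

```text
the job is handed in; nothing more can be done
None
```

Both wall units are assembled and the job is handed in at about 37 s of the 136 s. I did the grey unit first (battery, circuit module, striped cover), then the blue one (power supply, slotted cover). Each part was lowered in small steps until it made contact; the highest wrist reading was about 15 N.

**Last checks:**

| Part | Offset from its base centre | Rotation from its base |
|---|---|---|
| Battery | under 1 mm | not remeasured in the tray |
| Circuit module | about 1.5–3 mm along the length | about 0° |
| Striped cover | about 1 mm | about 0° |
| Supply | about 2 mm along the length | about 0.2° |
| Slotted cover | about 1.5 mm | about 0.1° |

Both covers' top faces measured the right size for their seated heights (52 and 34 mm). In the last pictures the dish, screwdriver and tablet looked untouched, though I did not measure them.

**What disagreed:**
- **Finger length:** the fingertips sit roughly 20–30 mm behind the reported TCP. The first grasp closed in the air above the battery without touching it; I went lower and it held.
- **Calibration:** the top camera read about 2 mm off in y against the wrist camera, so I used the wrist readings.
- **Unexplained force:** the wrist showed about 6 N upward at four of the five grasps (all but the battery). It may be the fingertips touching the table, but I did not establish the cause.

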